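# Fit the suction nozzle to the bench fume extractor

### The job

Bring the bench fume extractor into use. Take the yellow-handled release pin from the tool block and push it through the small yellow-ringed hole in the black catch housing so that the red blanking cap springs open, and put the pin back in its own hole in the block. Push the suction nozzle fully home on the sloping spigot, and only after that push the orange damper lever fully over to its open (green) end; leave the other things on the bench where they are.

Things in the scene. Friction and masses are not known exactly. Their poses are not given: they have to be found in the camera images.
- unit: Fume extractor, fixed: white box 270 deep (x), 300 wide (y), 130 high. Origin at the centre of its underside, z up, x away from the operator's side. Its front face (50 high) is 130 to -x of the origin; from there the deck rises at 30 degrees for 160 along the slope towards +x, then the top is flat. Spigot and catch housing stand on the deck's centre line, the damper lever 100 to +y.
- hole (a point): Centre of the mouth of the access hole, 11 diameter, yellow ring, in the top of the black catch housing (38 long, 34 wide, 34 high off the deck) just below the spigot. Site axes: z square out of the deck (30 degrees from vertical, leaning to the operator's side), x straight up the slope, y across. The pin goes straight in along -z and meets the hidden catch 18 below the mouth.
- catch (a joint): Hidden spring catch (rocker) under the access hole, rad: 0 at rest, holding the cap; about 0.3 frees the cap (pin's tip about 25 below the hole's mouth, 5 N); stop at 0.42 (tip about 27 below). Springs back by itself.
- cap (a joint): Red blanking cap over the spigot's mouth, a 48 disc whose top is 42 off the deck, hooked into the catch, rad: 0 shut (0.03 of play); freed, it springs up and over, away from the operator, to 2.75 in about a second and lies back clear of the spigot. Hinge 36 up the slope from the spigot's axis, 39 off the deck; it sweeps up to 116 off the deck, never nearer than 15 to the access hole's axis.
- seat (a point): Where the nozzle's foot rests: on the spigot's axis, on the 54 wide flange at its foot, 4 off the deck, 58 up the slope from the hole. Axes as hole (z is the spigot's axis). The aluminium spigot is 37 diameter, 31 high above this point, its last 7 tapering to 30. Two spring balls in its sides, 11 above this point, stand 2 proud and resist the sleeve with up to 10 N: it must be pushed home.
- nozzle: Suction nozzle, loose, standing upright, open sleeve down: black metal sleeve 48 outside, 40 bore, 42 high; above it a white plastic neck narrowing to a tube 38 outside, from 52 to 90 (the top, closed by a mesh) above the foot; about 0.12 kg. Origin at the centre of the foot, z along its axis to the top. Seated, its origin meets seat and its z that point's z; its turn about that is free.
- pin: The release pin, loose, standing in the tool block: steel shank 6 diameter and 48 long with a tapered tip, and above it a yellow handle 14 diameter and 55 long (from 48 to 103 above the tip). Origin at the tip, z along the pin towards the handle's end.
- rack_hole (a point): Mouth of the pin's hole in the tool block, a dark fixed block 50 x 110 x 52 high with two holes 9 diameter, 50 deep, 60 apart along its length (this point's y axis; the other hole is at +60). z up. In its place the pin's shoulder rests on the block's top, its tip 48 below this point.
- damper (a joint): Damper lever, rad: 0 leaning down the slope (shut, red mark), 1.0 leaning up the slope (open, green mark). It stays where it is left; about 1.5 N at the knob moves it. It may start anywhere from 0 to 0.25.
- damper_knob (a point): Centre of the damper lever's orange ball knob, 20 diameter, on a steel rod 8 diameter.
- damper_pivot (a point): The damper lever's pivot, 20 off the deck, 46 from the knob's centre; axes as hole, the lever swings about this y axis.
- driver: Screwdriver with a blue handle 16 diameter standing in the block's other hole, 106 long; leave alone. Origin at its tip.
- flux: Amber flux bottle, 38 diameter, 85 high; leave alone. Origin under its centre.
- spool: Solder spool, 66 diameter, 52 high, standing on end; leave alone. Origin under its centre.
- tweezers: Steel tweezers, 120 long, lying flat; leave alone. Origin at the middle, underneath.
- brush: Black-handled brush, 160 long, lying flat; leave alone. Origin at the middle, underneath.
- board_a: Circuit board 60 x 45 x 14 with a black connector, lying in the low aluminium tray near the robot; leave alone. Origin under its centre.
- board_b: Circuit board 60 x 45 x 14 with a white connector, in the same tray; leave alone. Origin under its centre.
Things that resemble listed ones, but are neither listed nor needed, are in the scene too. What is shaped like the nozzle but pink, purple or turquoise is not meant.

How it is judged:
By the outcome, as a careful person would: the job done as asked, in the order asked, and still so for the second after the job is handed in, with the robot touching nothing.
It also fails if it takes over 72 s, if anything falls off the work surface, if the arm or the gripper's body presses on something with over 40 N, if the wrist force passes 120 N, or if a joint passes its speed limit or range.

### The arm

A 6-joint arm with a two-finger parallel gripper is mounted at the origin on the work surface. World frame = base frame: x ahead of the robot, y to its left, z up, the work surface at z = 0. Lengths are in m, angles in rad, forces in N, time in s.
With the tool pointing down it reaches from about 0.3 to 0.85 m from the base axis. Payload 5.4 kg.
Tool frame: the origin (TCP) lies between the finger pads; the fingertips stand manip.nose_length ahead of it and the grasp point (between the pads) lies 6 mm ahead of it (manip.nose_length is the distance from the TCP to the fingertips, in m); z points along the fingers, y is the line along which they close (so a half turn about z gives the same grasp; the last joint's range is limited). The gripper opens to 85 mm and grips with 20 to 120 N. Pads are 22 mm wide; open, the fingers measure 114 mm over their backs; the gripper's body (76 mm by 85 mm) begins 54 mm behind the grasp point. The pads swing forward as they close: fully open they stand 13 mm farther back than shut.
Start: joints at [-1.471, 0.158, 1.597, -0, 1.386, -0.21], TCP at [0.175, -0.548, 0.256] pointing down, gripper open.
Joint ranges: [-2.91, 2.91], [-0.94, 2.29], [0.18, 2.7], [-1.29, 4.43], [0.17, 2.64], [-3, 3]. Speed limits (rad/s): [2.57, 2.57, 3.14, 3.14, 3.14, 3.14].

### API

Orientations are given as a unit quaternion [x, y, z, w].
In Python, from rig import monitor, imaging, finish_job, manip gives the robot as it stands. The module is installed in compiled form; this text tells all that it offers.
- The arm moves only by the tool servo_tool, never from a script. Its argument "commands" is a list of rows, each a list of 4 numbers: the shift along the tool's x, y, z normalised to -1 to 1, where 1 is 50 mm, then the turn about the tool's z normalised to -1 to 1, where 1 is pi rad. In form: [[tx, ty, tz, twist], ...]. A call has 1 to 10 rows; each row shifts and turns the commanded pose from where the row before left it, along the tool's axes as they then stand; what a row does not reach is not made up. A row lasts 1/10 s, in which the tool goes at most 50 mm and 8.59 degrees, less where a joint would pass 70% of its speed; a pose out of reach is approached as far as the arm can. A call with a number of a shift or a turn outside -1 to 1 is refused whole. A call with a gripper value outside its range is refused whole. "jaw" is the closure, from 0 (fully open) to 1 (shut), set as the call begins (left out, the last holds). The fingers move at their own pace and stop on an object; "force" is the grip in N (left out, the last holds). Time passes only in rows, so rows that do not move let the fingers close. It gives the time, the measured TCP pose, the force, the opening and the grip force at its end, in the units of the state.
- monitor.state(): the state, without advancing time (a new reading comes with each control period).
- imaging.snapshot(name): name is "scene" or "top" or "wrist"; returns the picture (384x512x3 uint8, red, green, blue); there is no depth.
- imaging.camera_params(name): a dict with "camera_matrix" (3x3 intrinsics, pixels), "rvec" (rotation vector, rad) and "tvec" (3), from world to camera coordinates, as OpenCV has them. Camera axes: x right, y down, z forward; pixel columns grow to the right and rows downward; lengths in m; the calibration is good to about 2 mm. The wrist camera is an equidistant fisheye: a pixel r from the principal point sees the ray r / f radians off the axis. A picture is of the moment at which its call begins: read the wrist's pose just before it. camera_params takes no time and is no camera call; for the wrist camera it gives the pose at the moment of the call.
- finish_job(): hands the job in; it is judged then, once.
The state is a dict: "time_s": time; "qpos": joint angles; "joint_velocities": joint speeds; "tau": joint torques, N m; "eef_pos": TCP position; "tcp_rot": TCP orientation; "ft_force": force on the tool from outside, world axes, zero at the start; "torque": the same for the moment, N m; "width": finger opening in m; "grip_force": force on a finger pad.
Only numpy, scipy, OpenCV 4.12 (cv2) and the standard library are available. Lean on these libraries where they do the work, as an engineer would, in place of code of your own. Each camera call takes 0.05 s, during which the arm holds its last target. There are 200 camera calls.

## Working session

There is one attempt and no reset: what is moved stays moved. The work goes in short steps, Python scripts to look and compute and a tool call to move; the robot and the scene stay as the last step left them, time stands still between calls to the robot, and variables do not carry over. Pictures are saved under pics/ and viewed, at most 10 in all, crops included, and the job is handed in when it is done.

Besides the shell and the picture viewer there is one more tool, called after "Call:" in YAML: its name, and indented under it one key for each argument. servo_tool: Moves the arm, as the interface text tells. Its arguments: {"type":"object","properties":{"commands":{"type":"array"},"jaw":{"type":"number"},"force":{"type":"number"}},"required":["commands"]}

```bash
mkdir -p pics
cat > h.py <<'E'
import numpy as np,cv2
from rig import monitor,imaging,finish_job,manip
def snap(n,f):
    im=imaging.snapshot(n);cv2.imwrite('pics/'+f,im[:,:,::-1]);return im
def cam(n):
    p=imaging.camera_params(n);K=np.array(p['camera_matrix']);R=cv2.Rodrigues(np.array(p['rvec'],float))[0];t=np.array(p['tvec'],float).ravel();return K,R,t
def ray(n,u,v,c=None):
    K,R,t=c or cam(n);x=np.array([(u-K[0,2])/K[0,0],(v-K[1,2])/K[1,1]])
    if n=='wrist':
        r=np.hypot(*x);d=np.array([*(x/r*np.sin(r) if r>1e-9 else x),np.cos(r)])
    else: d=np.array([*x,1.])
    return -R.T@t,R.T@d/np.linalg.norm(d)
def atz(n,u,v,z,c=None):
    o,d=ray(n,u,v,c);return o+d*(z-o[2])/d[2]
def proj(n,P,c=None):
    K,R,t=c or cam(n);p=R@np.array(P)+t
    if n=='wrist':
        r=np.hypot(p[0],p[1]);a=np.arctan2(r,p[2]);x=p[:2]/r*a
    else: x=p[:2]/p[2]
    return x*[K[0,0],K[1,1]]+K[:2,2]
def tri(obs):
    A=np.zeros((3,3));b=np.zeros(3);L=[]
    for n,u,v in obs:
        o,d=ray(n,u,v);M=np.eye(3)-np.outer(d,d);A+=M;b+=M@o;L.append((o,M))
    X=np.linalg.solve(A,b);return X,[np.linalg.norm(M@(X-o)) for o,M in L]
E
python3 - <<'E'
from h import *
a=snap('scene','s1r.png');b=snap('top','t1r.png')
for im,f in((a,'s1'),(b,'t1')): cv2.imwrite(f'pics/{f}.png',cv2.resize(im[:,:,::-1],(800,600),interpolation=cv2.INTER_CUBIC))
for n in('scene','top','wrist'):
    K,R,t=cam(n);print(n,K[0,0],K[1,1],K[:2,2],-R.T@t,R[2])
print(manip.nose_length,monitor.state())
E
```

```text
scene 442.7311692629976 442.7311692629976 [256.82509509 187.3798911 ] [ 1.38349595 -0.18446877  1.13439228] [-0.63318419  0.12035959 -0.76458574]
top 439.55507035571634 439.55507035571634 [252.73475054 193.2265621 ] [ 0.30863889 -0.00926472  1.47021644] [ 1.46938613e-01 -1.58908977e-04 -9.89145600e-01]
wrist 297.3186396354542 297.3186396354542 [252.90231734 190.58876349] [ 0.24067135 -0.52614207  0.37207272] [-0.25175913 -0.07894051 -0.96456505]
0.025 {'time_s': 0.1, 'qpos': array([-1.47113450e+00,  1.59025284e-01,  1.59809570e+00,  2.57401993e-05,
        1.38622213e+00, -2.10102301e-01]), 'joint_velocities': array([ 0.00023715, -0.00150162, -0.00365931,  0.00098102,  0.00040034,
       -0.00020976]), 'tau': array([-1.26288793e-03, -3.96992791e+01, -3.32337892e+01, -3.07372738e-04,
        4.22506899e-03, -1.98083222e-05]), 'eef_pos': array([ 0.1752142 , -0.54712908,  0.25539859]), 'tcp_rot': array([ 9.88029718e-01,  1.54261174e-01,  6.09359375e-05, -8.73196849e-04]), 'ft_force': array([ 0.00316695,  0.79562722, -0.68038201]), 'torque': array([-0.02107261, -0.02749783,  0.02368318]), 'grip_force': 0.0, 'width': 0.08534964502788316}
```

View pics/s1.png

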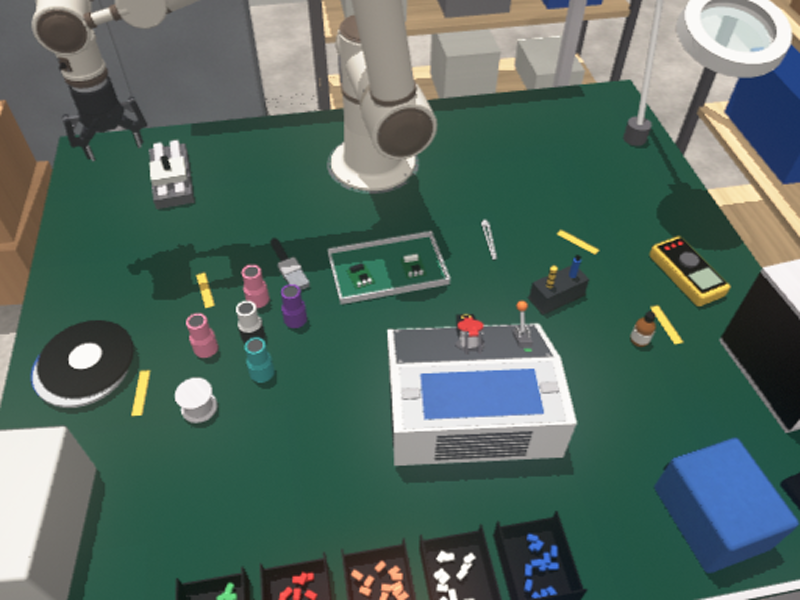

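View pics/t1.png

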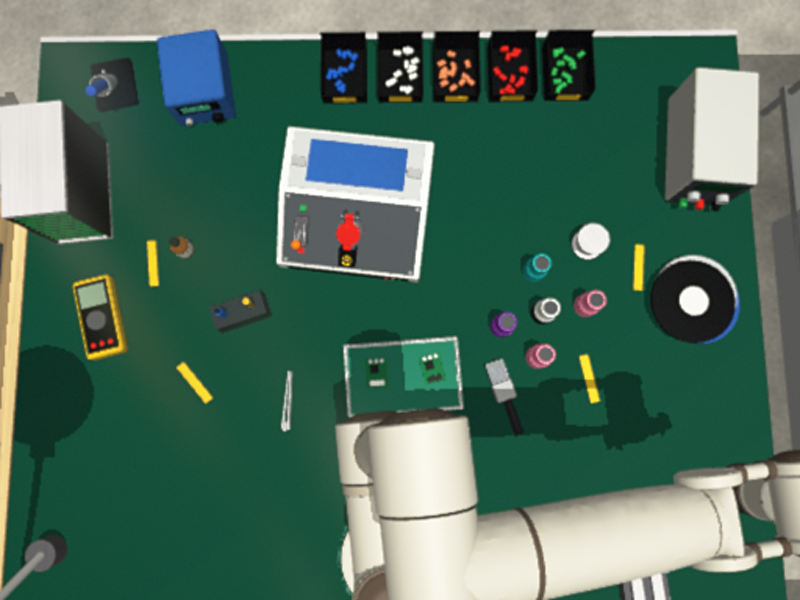

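Scene (800x600 view): the unit is at (480,395), with red cap at (470,325) and damper knob at (522,306). The tool block is at (560,290), with the yellow pin at (552,275) and the blue driver at (576,265). Nozzle look-alikes are pink (255,285), pink (202,335), purple (293,305) and turquoise (259,360); the one I want is white over black at (248,320). Yellow tape strips and the yellow multimeter are not the pin. One close composite will check both choices.

Run:
```python
import cv2,numpy as np
s=cv2.imread('pics/s1r.png');t=cv2.imread('pics/t1r.png')
def c(i,x,y,w,h,W,H):
    return cv2.resize(i[y:y+h,x:x+w],(W,H),interpolation=cv2.INTER_CUBIC)
# each 100x75 crop -> 400x300 (x4)
a=c(s,280,155,100,75,400,300);b=c(t,120,120,160,120,400,300)
d=c(s,115,160,80,60,400,300);e=c(t,300,155,100,75,400,300)
cv2.imwrite('pics/c1.png',np.vstack([np.hstack([a,b]),np.hstack([d,e])]))
```

```text
(no output)
```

View pics/c1.png

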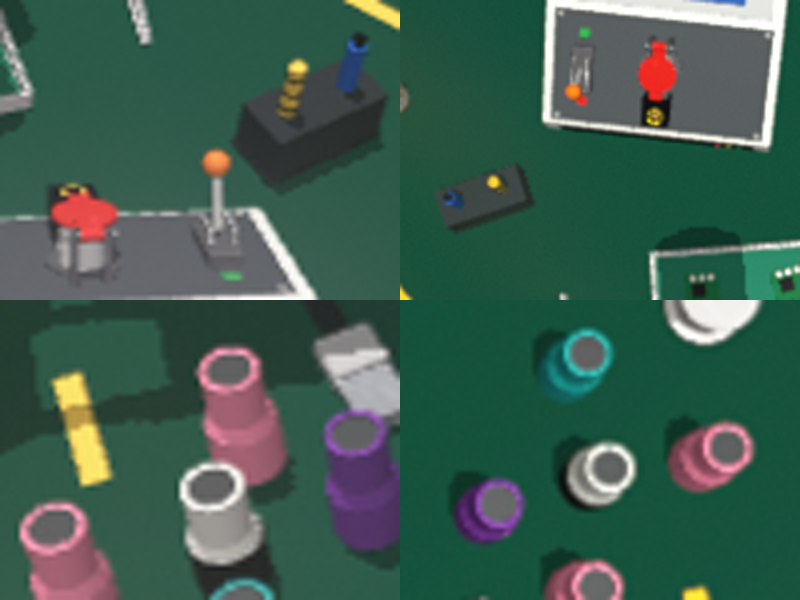

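Run:
```python
from h import *
np.set_printoptions(precision=4,suppress=True)
for n,o in dict(pintop=[('scene',354.5,171.5),('top',157.6,192.8)],drvtop=[('scene',369.2,165.2),('top',140.8,199.6)],
 knob=[('scene',334,195.5),('top',189.2,156.8)],cap=[('scene',301,208.7),('top',222.8,150)],hole=[('scene',298.2,202.5),('top',222,166)],noz=[('scene',157.4,197.4),('top',352,196.7)]).items(): print(n,*tri(o))
print('FL',atz('top',178,168.8,.05),'FR',atz('top',268,178.8,.05))
```

```text
pintop [0.5169 0.2916 0.1016] [np.float64(0.0014883683991726156), np.float64(0.0014883683991725896)]
drvtop [0.4967 0.3462 0.0989] [np.float64(0.003086656966675477), np.float64(0.0030866569666755687)]
knob [0.6242 0.1881 0.1338] [np.float64(0.00102235204170625), np.float64(0.0010223520417061594)]
cap [0.6472 0.0842 0.1239] [np.float64(0.0010524981572822328), np.float64(0.0010524981572822504)]
hole [0.6021 0.089  0.0951] [np.float64(0.0013130814729385217), np.float64(0.0013130814729383894)]
noz [ 0.5001 -0.3247  0.0837] [np.float64(0.0007747049440396171), np.float64(0.0007747049440396369)]
FL [0.6036 0.2359 0.05  ] FR [ 0.5669 -0.0601  0.05  ]
```

Top crop: the pin has a yellow handle with black rings, top at about scene (354,171) and top (158,193), beside the blue driver. The white-and-black nozzle is at scene (157,197) and top (352,197). The hole's yellow ring is at top (222,166). Sizes agree with the description: front width 298 mm, and nozzle and pin heights fit. I'm moving above the pin now.

Call:
servo_tool:
  commands:
    - [0, 0, 0, 0.046]
    - [0, 0, 0, 0.046]
    - [0, 0, 0, 0.046]
    - [0.236, -0.875, 0, 0]
    - [0.236, -0.875, 0, 0]
    - [0.236, -0.875, 0, 0]
    - [0.236, -0.875, 0, 0]
    - [0.236, -0.875, 0, 0]
    - [0.236, -0.875, 0, 0]
    - [0.236, -0.875, 0, 0]
  jaw: 0.5
  force: 30

```text
time_s: 1.1
eef_pos: [0.2952, -0.252, 0.2559]
tcp_rot: [0.998, -0.062, -0.0, -0.0]
ft_force: [0.5, 0.3, -0.1]
width: 0.0425
grip_force: 0.0
```

Call:
servo_tool:
  commands:
    - [0.236, -0.875, 0, 0]
    - [0.236, -0.875, 0, 0]
    - [0.236, -0.875, 0, 0]
    - [0.236, -0.875, 0, 0]
    - [0.236, -0.875, 0, 0]
    - [0.236, -0.875, 0, 0]
    - [0.236, -0.875, 0, 0]
    - [0.236, -0.875, 0, 0]
    - [0.236, -0.875, 0, 0]
    - [0.236, -0.875, 0, 0]

```text
time_s: 2.1
eef_pos: [0.4662, 0.1677, 0.2559]
tcp_rot: [0.998, -0.062, -0.0, 0.0]
ft_force: [0.7, -0.9, -0.1]
width: 0.0428
grip_force: 0.0
```

Call:
servo_tool:
  commands:
    - [0.236, -0.875, 0, 0]
    - [0.236, -0.875, 0, 0]
    - [0.236, -0.875, 0, 0]
    - [0, 0, 0.4, 0]
    - [0, 0, 0, 0]

```text
time_s: 2.6
eef_pos: [0.5157, 0.292, 0.2326]
tcp_rot: [0.998, -0.061, -0.003, 0.001]
ft_force: [-0.4, -0.0, 0.6]
width: 0.0424
grip_force: 0.0
```

Run:
```python
from h import *
c=cam('wrist');np.save('c1.npy',np.hstack([c[0],c[1],c[2][:,None]]))
im=snap('wrist','w1r.png')
cv2.imwrite('pics/w1.png',cv2.resize(im[:,:,::-1],(800,600),interpolation=cv2.INTER_CUBIC))
for P in([.5169,.2916,.107],[.5169,.2916,.052],[.4967,.3462,.108],[.602,.088,.099]):print(proj('wrist',P,c)*1.5625)
```

```text
[396.71570788 298.00040749]
[396.18754645 275.29997013]
[304.750482   344.19798485]
[705.24105734 124.88579526]
```

View pics/w1.png

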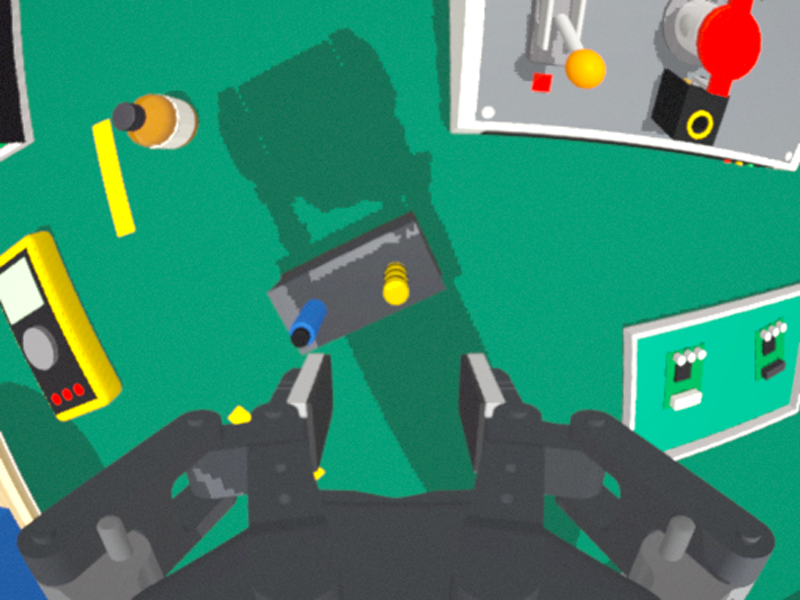

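The wrist view has the pin's handle top at (396,291) and base at (396,268), the driver at (300,338), and the hole ring at (700,124), each within a few pixels of prediction.

Run:
```python
from h import *
np.set_printoptions(precision=4,suppress=True)
a=np.load('c1.npy');c=(a[:,:3],a[:,3:6],a[:,6]);s=1.5625
for n,u,v,z in(('pintop',396,291,.107),('pinbase',396,268,.052),('drv',300,337,.108),('hole',700,124,.099),('knob',585,68,.134)):print(n,atz('wrist',u/s,v/s,z,c))
print(monitor.state()['eef_pos'])
```

```text
pintop [0.5208 0.2915 0.107 ]
pinbase [0.5218 0.2911 0.052 ]
drv [0.5013 0.3481 0.108 ]
hole [0.6024 0.0924 0.099 ]
knob [0.6277 0.1867 0.134 ]
[0.5161 0.2913 0.2341]
```

Call:
servo_tool:
  commands:
    - [0.09, -0.01, 0.44, 0]
    - [0, 0, 0.44, 0]
    - [0, 0, 0.44, 0]
    - [0, 0, 0.44, 0]
    - [0, 0, 0.44, 0]
    - [0, 0, 0.44, 0]
    - [0, 0, 0, 0]
    - [0, 0, 0, 0]

```text
time_s: 3.45
eef_pos: [0.5223, 0.2909, 0.1053]
tcp_rot: [0.998, -0.062, 0.0, -0.0]
ft_force: [-0.5, -0.1, 0.8]
width: 0.0429
grip_force: 0.0
```

Call:
servo_tool:
  commands:
    - [0, 0, 0, 0]
    - [0, 0, 0, 0]
    - [0, 0, 0, 0]
    - [0, 0, 0, 0]
    - [0, 0, 0, 0]
    - [0, 0, 0, 0]
    - [0, 0, 0, 0]
  jaw: 1

```text
time_s: 4.15
eef_pos: [0.5232, 0.2918, 0.1061]
tcp_rot: [0.998, -0.062, 0.001, -0.0]
ft_force: [-1.5, -0.9, 6.8]
width: 0.0129
grip_force: 30.2
```

Call:
servo_tool:
  commands:
    - [0, 0, -0.22, 0]
    - [0, 0, -0.22, 0]
    - [0, 0, -0.22, 0]
    - [0, 0, -0.2, 0]
    - [0, 0, 0, 0]
    - [0, 0, 0, 0]

```text
time_s: 4.75
eef_pos: [0.522, 0.2915, 0.1476]
tcp_rot: [0.998, -0.062, 0.0, -0.0]
ft_force: [0.2, 0.7, -0.1]
width: 0.013
grip_force: 29.6
```

Call:
servo_tool:
  commands:
    - [-0.172, 0, 0.0, 0]
    - [-0.172, 0, 0.01, 0]
    - [-0.153, 0, 0.025, 0]
    - [-0.153, 0, 0.045, 0]
    - [-0.144, 0, 0.055, 0]
    - [-0.144, 0, 0.07, 0]
    - [-0.03, 0, 0.015, 0]
    - [0, 0, 0, 0]

```text
time_s: 5.55
eef_pos: [0.4734, 0.2976, 0.136]
tcp_rot: [0.998, -0.062, -0.0, 0.0]
ft_force: [1.6, -1.3, -0.2]
width: 0.0126
grip_force: 29.6
```

Run:
```python
from h import *
im=snap('scene','s2r.png');im2=snap('wrist','w2r.png')
a=cv2.resize(im[120:210,300:390],(400,400),interpolation=cv2.INTER_CUBIC);b=cv2.resize(im2[100:340,130:370],(400,400),interpolation=cv2.INTER_CUBIC)
cv2.imwrite('pics/s2.png',np.hstack([a,b])[:,:,::-1])
```

```text
(no output)
```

View pics/s2.png

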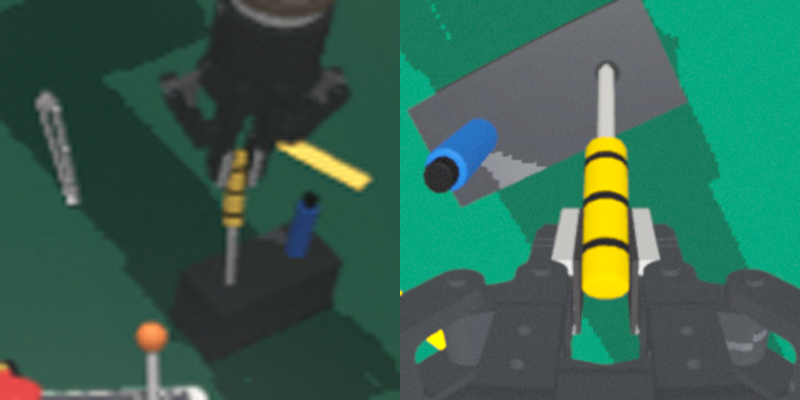

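Run:
```python
from h import *
np.set_printoptions(precision=4,suppress=True)
s=monitor.state();p=s['eef_pos'];print(p,s['ft_force'])
c=cam('wrist');H=atz('wrist',254.2,142,.052,c);print('hole',H)
ux=np.array([.9924,-.123,0]);G=p-[0,0,.006]
for th in(24,27,30,33,36):
    a=-np.sin(np.radians(th))*ux+np.array([0,0,np.cos(np.radians(th))])
    print(th,proj('wrist',G+a*(48-96)/1e3,c),proj('wrist',G-a*.096,c),G-a*.096)
d=(H-G);print(np.degrees(np.arctan2(d@ux,-d[2])),np.linalg.norm(d))
print('unit hole', atz('wrist',0,0,.05,c)[:0])
```

```text
[0.4737 0.2975 0.1361] [ 1.0107 -0.0385 -0.3656]
hole [0.5208 0.2918 0.052 ]
24 [254.622  196.0624] [254.2899 152.3213] [0.5125 0.2927 0.0424]
27 [254.637  192.8275] [254.3067 146.3761] [0.517  0.2921 0.0446]
30 [254.6533 189.684 ] [254.3251 140.4806] [0.5213 0.2916 0.047 ]
33 [254.6708 186.6387] [254.3453 134.6395] [0.5256 0.2911 0.0496]
36 [254.6896 183.6992] [254.3674 128.8578] [0.5297 0.2906 0.0524]
31.292739792003037 0.09138849064979276
unit hole []
```

Call:
servo_tool:
  commands:
    - [-0.15, 0, -0.26, 0]
    - [-0.15, 0, -0.26, 0]
    - [0, 0, -0.374, 0]
    - [0.1, 0.4, -0.374, 0]
    - [0.3, 0.5, 0, 0]
    - [0.3, 0.5, 0, 0]
    - [0.3, 0.5, 0, 0]
    - [0.3, 0.5, 0, 0]
    - [0.3, 0.5, 0, 0]
    - [0.3, 0.5, 0, 0]

```text
time_s: 6.65
eef_pos: [0.532, 0.118, 0.1989]
tcp_rot: [0.998, -0.062, -0.001, -0.0]
ft_force: [-0.1, -0.0, -1.1]
width: 0.013
grip_force: 29.5
```

Call:
servo_tool:
  commands:
    - [0.308, 0.4, 0, 0]
    - [0, 0, 0, 0]
    - [0, 0, 0, 0]

```text
time_s: 6.95
eef_pos: [0.5446, 0.0971, 0.199]
tcp_rot: [0.998, -0.062, -0.001, -0.0]
ft_force: [-0.7, 0.6, -1.3]
width: 0.0128
grip_force: 29.5
```

Run:
```python
from h import *
np.set_printoptions(precision=4,suppress=True)
print(monitor.state()['eef_pos'])
c=cam('wrist');np.save('c1.npy',np.hstack([c[0],c[1],c[2][:,None]]))
im=snap('wrist','w3r.png')
im=im[40:240,160:360]
cv2.imwrite('pics/w3.png',cv2.resize(im[:,:,::-1],(600,600),interpolation=cv2.INTER_CUBIC))
```

```text
[0.5446 0.0971 0.199 ]
```

View pics/w3.png

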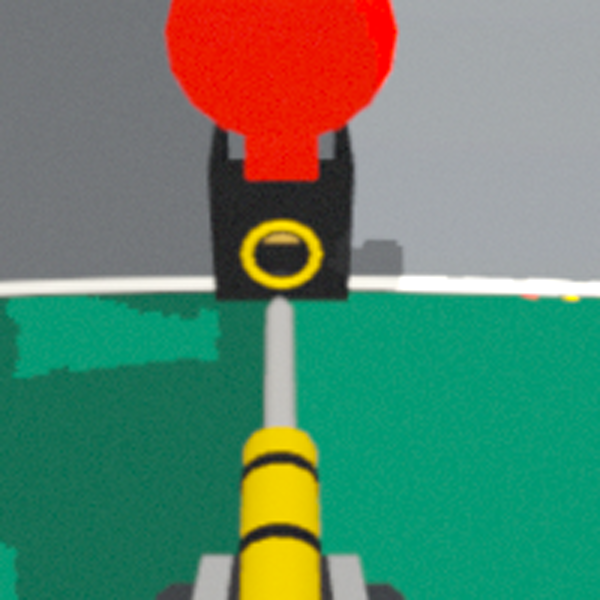

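The wrist crop shows the ring at (281,255), the pin tip at (280,298) and the shoulder at (281,432). Lateral alignment is good. I'm now solving for depth.

```bash
cat >> h.py <<'E'
def tri2(rays):
    A=np.zeros((3,3));b=np.zeros(3)
    for o,d in rays: M=np.eye(3)-np.outer(d,d);A+=M;b+=M@o
    X=np.linalg.solve(A,b);return X,[round(1e3*np.linalg.norm((np.eye(3)-np.outer(d,d))@(X-o)),1) for o,d in rays]
ux=np.array([.9924,-.123,0])
def ax(th): return -np.sin(np.radians(th))*ux+np.array([0,0,np.cos(np.radians(th))])
E
python3 - <<'E'
from h import *
np.set_printoptions(precision=4,suppress=True)
a=np.load('c1.npy');c=(a[:,:3],a[:,3:6],a[:,6])
w=ray('wrist',253.7,125,c);t=ray('top',222,166);s=ray('scene',298.2,202.5)
print(tri2([w,t]),tri2([w,s]),tri2([w,t,s]))
for z in(.095,.099,.103):print(atz('wrist',253.7,125,z,c),atz('top',222,166,z))
G=monitor.state()['eef_pos']-[0,0,.006]
for th in(28,30,32,34):
    print(th,*[np.r_[proj('wrist',G-ax(th)*l/1e3,c),(G-ax(th)*l/1e3)] for l in(96,48)])
E
```

```text
(array([0.6023, 0.0892, 0.0915]), [np.float64(1.3), np.float64(1.3)]) (array([0.6021, 0.0904, 0.0949]), [np.float64(0.0), np.float64(0.0)]) (array([0.6021, 0.0895, 0.0948]), [np.float64(0.9), np.float64(1.8), np.float64(0.9)])
[0.6021 0.0904 0.095 ] [0.6019 0.0877 0.095 ]
[0.6023 0.0904 0.099 ] [0.601  0.0874 0.099 ]
[0.6025 0.0904 0.103 ] [0.6001 0.0871 0.103 ]
28 [253.6396 144.5939   0.5892   0.0921   0.1083] [253.8153 192.1234   0.5668   0.0949   0.1507]
30 [253.6388 140.673    0.5921   0.0917   0.1099] [253.8167 190.0431   0.5683   0.0947   0.1515]
32 [253.6383 136.7763   0.5949   0.0914   0.1116] [253.8182 188.0068   0.5697   0.0945   0.1523]
34 [253.6381 132.9055   0.5977   0.091    0.1135] [253.8201 186.0165   0.5711   0.0943   0.1533]
```

Call:
servo_tool:
  commands:
    - [0.026, 0, 0, 0]
    - [0.05, 0, 0.0866, 0]
    - [0.05, 0, 0.0866, 0]
    - [0.05, 0, 0.0866, 0]
    - [0.05, 0, 0.0866, 0]
    - [0.05, 0, 0.0866, 0]
    - [0, 0, 0, 0]

```text
time_s: 7.7
eef_pos: [0.5587, 0.0954, 0.1771]
tcp_rot: [0.998, -0.062, -0.001, 0.0]
ft_force: [0.7, -0.2, -0.8]
width: 0.0131
grip_force: 29.5
```

Call:
servo_tool:
  commands:
    - [0.05, 0, 0.0866, 0]
    - [0.02, 0, 0.0346, 0]
    - [0, 0, 0, 0]

```text
time_s: 8.0
eef_pos: [0.5623, 0.095, 0.1716]
tcp_rot: [0.998, -0.062, -0.0, -0.0]
ft_force: [-0.3, -0.3, -0.8]
width: 0.0129
grip_force: 29.5
```

Call:
servo_tool:
  commands:
    - [0.05, 0, 0.0866, 0]
    - [0, 0, 0, 0]
    - [0, 0, 0, 0]

```text
time_s: 8.3
eef_pos: [0.5647, 0.0948, 0.1678]
tcp_rot: [0.998, -0.062, -0.0, -0.0]
ft_force: [-2.6, 0.9, 1.7]
width: 0.0135
grip_force: 29.9
```

Call:
servo_tool:
  commands:
    - [0.04, 0, 0.0693, 0]
    - [0, 0, 0, 0]
    - [0, 0, 0, 0]

```text
time_s: 8.6
eef_pos: [0.5667, 0.0945, 0.1642]
tcp_rot: [0.998, -0.062, -0.0, -0.0]
ft_force: [-3.0, 0.7, 4.4]
width: 0.0127
grip_force: 29.9
```

Call:
servo_tool:
  commands:
    - [0.02, 0, 0.0346, 0]
    - [0.02, 0, 0.0346, 0]
    - [0, 0, 0, 0]
    - [0, 0, 0, 0]

```text
time_s: 9.0
eef_pos: [0.5686, 0.0943, 0.1613]
tcp_rot: [0.998, -0.062, -0.0, -0.0]
ft_force: [-6.8, -0.0, 8.2]
width: 0.0131
grip_force: 30.6
```

Run:
```python
from h import *
a=snap('scene','s3r.png');b=snap('wrist','w4r.png')
for n,i in(('s1r',None),):
    p=cv2.imread('pics/s1r.png')
def red(im,x0,x1,y0,y1):
    r=im[y0:y1,x0:x1].astype(int);m=(r[...,0]>150)&(r[...,1]<70)&(r[...,2]<70);y,x=np.nonzero(m);return m.sum(),x.mean()+x0 if m.any() else 0,y.mean()+y0 if m.any() else 0
print(red(p[:,:,::-1],270,330,180,260),red(a,270,330,180,260))
q=cv2.imread('pics/w3r.png')[:,:,::-1];print(red(q,160,360,0,200),red(b,160,360,0,200))
print(monitor.state()['ft_force'],monitor.state()['eef_pos'])
```

```text
(np.int64(10), np.float64(298.6), np.float64(208.2)) (np.int64(22), np.float64(302.6818181818182), np.float64(204.8181818181818))
(np.int64(5031), np.float64(253.10017889087658), np.float64(49.9151262174518)) (np.int64(1180), np.float64(253.57033898305085), np.float64(10.077966101694916))
[-6.92153959  0.77945125  8.51664415] [0.56859728 0.09434377 0.16138466]
```

Call:
servo_tool:
  commands:
    - [0, 0, 0, 0]
    - [0, 0, 0, 0]
    - [0, 0, 0, 0]
    - [0, 0, 0, 0]
    - [0, 0, 0, 0]

```text
time_s: 9.6
eef_pos: [0.5686, 0.0943, 0.1614]
tcp_rot: [0.998, -0.062, -0.0, -0.0]
ft_force: [-6.2, 0.9, 8.1]
width: 0.013
grip_force: 30.6
```

Run:
```python
from h import *
a=snap('scene','s4r.png');b=snap('wrist','w5r.png')
cv2.imwrite('pics/x1.png',np.hstack([cv2.resize(a[150:270,240:360],(400,400),interpolation=3),cv2.resize(b[0:240,130:370],(400,400),interpolation=3)])[:,:,::-1])
```

```text
(no output)
```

View pics/x1.png

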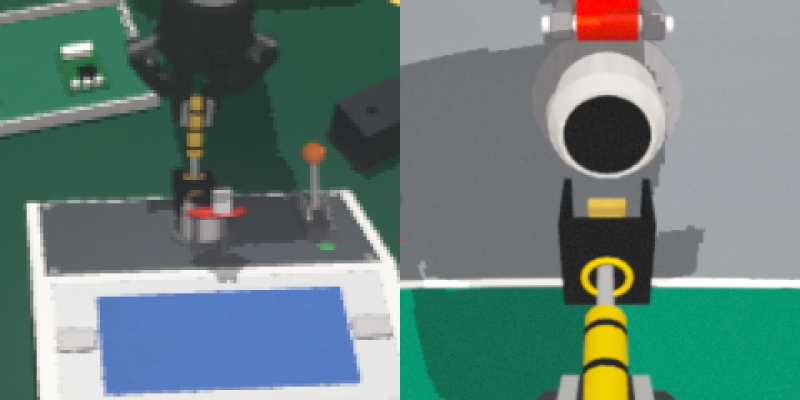

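The cap is open and lying back, and the spigot's mouth is exposed at (607,134) in the right crop. I'm withdrawing the pin along its axis and taking it back to the rack.

Run:
```python
from h import *
np.set_printoptions(precision=4,suppress=True)
c=cam('wrist');p=monitor.state()['eef_pos']
G=p-[0,0,.006]
us=np.array([.866*ux[0],.866*ux[1],.5]);n=ax(30)
M=G-n*(.096-.0265);print('hole by pin',M,proj('wrist',M,c))
T=M+.058*us+.001*n;print('spig top',T,proj('wrist',T,c),'obs 254.2 80.4; hole obs 254.2 165.6', atz('wrist',254.2,80.4,T[2],c))
print('hole',atz('wrist',254.2,165.6,.097,c))
```

```text
hole by pin [0.6031 0.0901 0.0952] [254.5215 165.301 ]
spig top [0.6524 0.0839 0.125 ] [254.8811  80.1008] obs 254.2 80.4; hole obs 254.2 165.6 [0.6523 0.0843 0.125 ]
hole [0.6033 0.0902 0.097 ]
```

Call:
servo_tool:
  commands:
    - [-0.1, 0, -0.173, 0]
    - [-0.1, 0, -0.173, 0]
    - [-0.1, 0, -0.173, 0]
    - [-0.1, 0, -0.173, 0]
    - [-0.05, 0, -0.087, 0]
    - [-0.15, -0.2, 0, 0]
    - [-0.294, -0.475, 0, 0]
    - [-0.294, -0.475, 0, 0]
    - [-0.294, -0.475, 0, 0]
    - [-0.294, -0.475, 0, 0]

```text
time_s: 10.7
eef_pos: [0.4924, 0.2108, 0.1992]
tcp_rot: [0.998, -0.062, -0.0, -0.0]
ft_force: [-0.1, -1.1, -1.1]
width: 0.0126
grip_force: 29.5
```

Call:
servo_tool:
  commands:
    - [-0.294, -0.475, 0, 0]
    - [-0.294, -0.475, 0, 0]
    - [-0.294, -0.475, 0, 0]
    - [-0.145, -0.27, 0.3, 0]
    - [0, 0, 0.3, 0]
    - [0, 0, 0, 0]
    - [0, 0, 0, 0]

```text
time_s: 11.4
eef_pos: [0.4529, 0.2987, 0.1684]
tcp_rot: [0.998, -0.062, -0.001, 0.001]
ft_force: [0.5, 0.2, -0.2]
width: 0.0129
grip_force: 29.5
```

Call:
servo_tool:
  commands:
    - [0.1, -0.024, 0.17, 0]
    - [0.1, 0, 0.17, 0]
    - [0.1, 0, 0.17, 0]
    - [0.05, 0, 0.085, 0]
    - [0.05, 0, 0.08, 0]
    - [0, 0, 0, 0]
    - [0, 0, 0, 0]

```text
time_s: 12.1
eef_pos: [0.4734, 0.2983, 0.136]
tcp_rot: [0.998, -0.062, 0.0, 0.0]
ft_force: [1.6, -0.8, -0.8]
width: 0.0125
grip_force: 29.5
```

Run:
```python
from h import *
np.set_printoptions(precision=4,suppress=True)
c=cam('wrist');b=snap('wrist','w6r.png');s=monitor.state();print(s['eef_pos'],s['ft_force'],proj('wrist',[.521,.2915,.052],c))
b2=cv2.imread('pics/w2r.png')
cv2.imwrite('pics/x2.png',np.hstack([b2[110:220,200:310],b[110:220,200:310,::-1]]).repeat(3,0).repeat(3,1))
```

```text
[0.4734 0.2984 0.1361] [ 2.155  -1.5459 -0.5231] [255.7349 141.392 ]
```

View pics/x2.png

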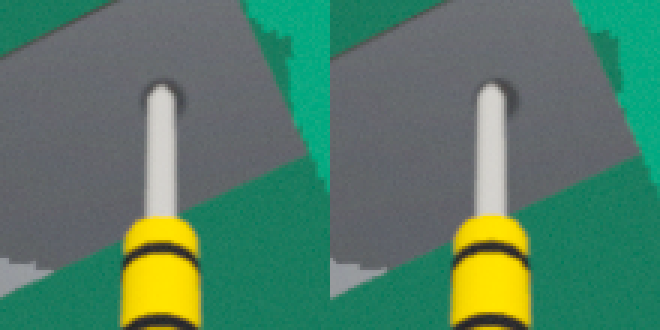

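The right crop shows the tip in the rack hole, within 1 mm of where it was on the way out. I'm swinging it back upright.

Call:
servo_tool:
  commands:
    - [0.03, 0.018, -0.005, 0]
    - [0.144, 0, -0.065, 0]
    - [0.144, 0, -0.055, 0]
    - [0.153, 0, -0.045, 0]
    - [0.153, 0, -0.025, 0]
    - [0.172, 0, -0.005, 0]
    - [0.172, 0, 0.0, 0]
    - [0.05, 0, 0.01, 0]
    - [0, 0, 0, 0]
    - [0, 0, 0, 0]

```text
time_s: 13.15
eef_pos: [0.5236, 0.2912, 0.1452]
tcp_rot: [0.998, -0.062, 0.0, 0.0]
ft_force: [-1.8, -0.4, -0.3]
width: 0.013
grip_force: 30.4
```

Call:
servo_tool:
  commands:
    - [0, 0, 0.08, 0]
    - [0, 0, 0.08, 0]
    - [0, 0, 0, 0]

```text
time_s: 13.45
eef_pos: [0.5232, 0.2913, 0.1365]
tcp_rot: [0.998, -0.062, -0.0, 0.0]
ft_force: [-1.4, -0.9, -0.9]
width: 0.013
grip_force: 30.4
```

Call:
servo_tool:
  commands:
    - [-0.01, 0, 0.12, 0]
    - [-0.01, 0, 0.12, 0]
    - [0, 0, 0.12, 0]
    - [0, 0, 0.12, 0]
    - [0, 0, 0.08, 0]
    - [0, 0, 0, 0]
    - [0, 0, 0, 0]

```text
time_s: 14.15
eef_pos: [0.5227, 0.2915, 0.1095]
tcp_rot: [0.998, -0.062, 0.0, -0.0]
ft_force: [0.6, 0.2, -0.5]
width: 0.0132
grip_force: 30.4
```

Call:
servo_tool:
  commands:
    - [0, 0, 0.04, 0]
    - [0, 0, 0.04, 0]
    - [0, 0, 0.02, 0]
    - [0, 0, 0, 0]

```text
time_s: 14.55
eef_pos: [0.523, 0.2916, 0.1055]
tcp_rot: [0.998, -0.062, 0.0, -0.0]
ft_force: [-1.2, -0.0, 5.4]
width: 0.0129
grip_force: 31.0
```

Call:
servo_tool:
  commands:
    - [0, 0, 0, 0]
    - [0, 0, 0, 0]
    - [0, 0, 0, 0]
    - [0, 0, 0, 0]
    - [0, 0, 0, 0]
  jaw: 0.5

```text
time_s: 15.05
eef_pos: [0.5225, 0.2915, 0.1043]
tcp_rot: [0.998, -0.062, -0.0, 0.0]
ft_force: [-0.3, 0.3, 0.3]
width: 0.0426
grip_force: 0.0
```

Call:
servo_tool:
  commands:
    - [0, 0, -0.4, 0]
    - [0, 0, -0.6, 0]
    - [0, 0, -0.6, 0]
    - [0, 0, -0.6, 0]
    - [0, 0, 0, 0]
    - [0, 0, 0, 0]

```text
time_s: 15.65
eef_pos: [0.5229, 0.2916, 0.215]
tcp_rot: [0.998, -0.062, 0.001, -0.0]
ft_force: [0.1, -0.3, -1.1]
width: 0.0425
grip_force: 0.0
```

Run:
```python
from h import *
np.set_printoptions(precision=4,suppress=True)
c=cam('wrist');b=snap('wrist','w7r.png');print(monitor.state()['eef_pos'])
h=cv2.cvtColor(b,cv2.COLOR_RGB2HSV);m=(h[...,0]>22)&(h[...,0]<32)&(h[...,1]>150)&(h[...,2]>100)
m=m.astype(np.uint8);m[:,:190]=0;m[:,320:]=0
n,l,st,ce=cv2.connectedComponentsWithStats(m)
print([(tuple(s),q.round(1)) for s,q in zip(st[1:],ce[1:]) if s[4]>20])
for z in(.052,.107):print(proj('wrist',[.521,.2915,z],c))
```

```text
[0.5221 0.2913 0.2135]
[((np.int32(245), np.int32(179), np.int32(17), np.int32(31), np.int32(434)), array([253.1, 195. ]))]
[254.3822 184.5807]
[254.6756 201.4911]
```

The pin is back in its hole: the handle spans rows 179–210, as predicted for a seated pin. On to the nozzle.

Call:
servo_tool:
  commands:
    - [0.076, 0.878, 0, 0]
    - [0.076, 0.878, 0, 0]
    - [0.076, 0.878, 0, 0]
    - [0.076, 0.878, 0, 0]
    - [0.076, 0.878, 0, 0]
    - [0.076, 0.878, 0, 0]
    - [0.076, 0.878, 0, 0]
    - [0.076, 0.878, 0, 0]
    - [0.076, 0.878, 0, 0]
    - [0.076, 0.878, 0, 0]
  jaw: 0.32

```text
time_s: 16.7
eef_pos: [0.5048, -0.1501, 0.2125]
tcp_rot: [0.998, -0.062, -0.001, -0.001]
ft_force: [0.2, -0.6, 1.2]
width: 0.0582
grip_force: 0.0
```

Call:
servo_tool:
  commands:
    - [0.076, 0.878, 0, 0]
    - [0.076, 0.878, 0, 0]
    - [0.076, 0.878, 0, 0]
    - [0.076, 0.878, 0, 0]
    - [0, 0, 0, 0]
    - [0, 0, 0, 0]
    - [0, 0, 0, 0]

```text
time_s: 17.4
eef_pos: [0.4992, -0.3235, 0.2131]
tcp_rot: [0.998, -0.061, -0.001, -0.001]
ft_force: [-0.9, 0.1, -0.0]
width: 0.0582
grip_force: 0.0
```

Run:
```python
from h import *
np.set_printoptions(precision=4,suppress=True)
c=cam('wrist');np.save('c2.npy',np.hstack([c[0],c[1],c[2][:,None]]));b=snap('wrist','w8r.png');print(monitor.state()['eef_pos'],monitor.state()['width'])
print(proj('wrist',[.4985,-.3247,.09],c))
cv2.imwrite('pics/w8.png',cv2.resize(b[:,:,::-1],(800,600),interpolation=3))
```

```text
[ 0.4994 -0.3234  0.2135] 0.05801338108262016
[255.9145 194.1336]
```

View pics/w8.png

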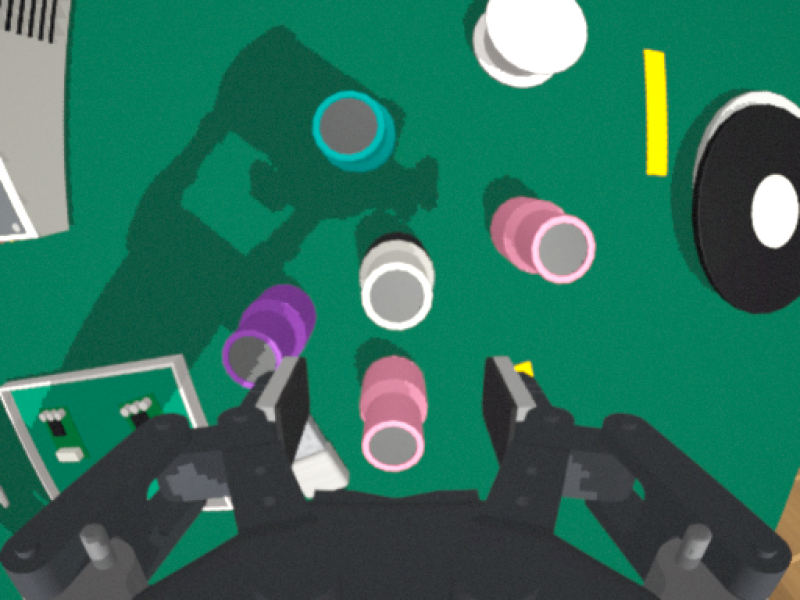

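The white nozzle's top is at (396,295), the purple at (252,357) and the near pink at (393,444).

Run:
```python
from h import *
np.set_printoptions(precision=4,suppress=True)
a=np.load('c2.npy');c=(a[:,:3],a[:,3:6],a[:,6])
for n,u,v in(('noz',396.5,295),('pur',252,357),('pink',393,444),('pink2',564,249)):
    P=atz('wrist',u/1.5625,v/1.5625,.09,c);d=P-monitor.state()['eef_pos'];print(n,P,'tool',d@ux,d@[-.123,-.9924,0])
```

```text
noz [ 0.5033 -0.3235  0.09  ] tool 0.0039204954193004 -0.0003882715871961733
pur [ 0.4768 -0.2362  0.09  ] tool -0.033158966430497455 -0.08373334128234189
pink [ 0.4105 -0.31    0.09  ] tool -0.08986116906273733 -0.0023837335751519246
pink2 [ 0.518  -0.4173  0.09  ] tool 0.030046566304932104 0.09092095117724971
```

Call:
servo_tool:
  commands:
    - [0.078, 0, 0.44, 0]
    - [0, 0, 0.44, 0]
    - [0, 0, 0.44, 0]
    - [0, 0, 0.44, 0]
    - [0, 0, 0.44, 0]
    - [0, 0, 0.4, 0]
    - [0, 0, 0, 0]
    - [0, 0, 0, 0]

```text
time_s: 18.25
eef_pos: [0.5036, -0.3245, 0.0847]
tcp_rot: [0.998, -0.061, -0.0, -0.0]
ft_force: [0.0, 0.3, 1.1]
width: 0.0581
grip_force: 0.0
```

Call:
servo_tool:
  commands:
    - [0, 0, 0, 0]
    - [0, 0, 0, 0]
    - [0, 0, 0, 0]
    - [0, 0, 0, 0]
    - [0, 0, 0, 0]
    - [0, 0, 0, 0]
  jaw: 1
  force: 30

```text
time_s: 18.85
eef_pos: [0.5043, -0.3259, 0.0862]
tcp_rot: [0.998, -0.062, 0.001, 0.001]
ft_force: [0.7, 1.8, 7.0]
width: 0.0372
grip_force: 30.5
```

Call:
servo_tool:
  commands:
    - [0, 0, -0.4, 0]
    - [0, 0, -0.8, 0]
    - [0, 0, -0.8, 0]
    - [0, 0, -0.6, 0]
    - [0, 0, 0, 0]
    - [0, 0, 0, 0]

```text
time_s: 19.45
eef_pos: [0.5034, -0.3257, 0.2148]
tcp_rot: [0.998, -0.062, 0.0, 0.0]
ft_force: [-0.4, 0.5, -1.9]
width: 0.0372
grip_force: 30.4
```

Tool y is level with the nozzle's grip. The opened cap's hinge stands in the way of engaging the nozzle upright, so I'll tilt it 30° in the grip first, by tipping it about its foot's edge on a free patch of bench.

Call:
servo_tool:
  commands:
    - [0.02, -0.5, 0, 0]
    - [0.02, -0.75, 0, 0]
    - [0.02, -0.75, 0, 0]
    - [0.02, -0.75, 0, 0]
    - [0.02, -0.8, 0, 0]
    - [0, 0, 0.6, 0]
    - [0, 0, 0.8, 0]
    - [0, 0, 0.8, 0]
    - [0, 0, 0.3, 0]
    - [0, 0, 0, 0]

```text
time_s: 20.45
eef_pos: [0.5282, -0.1486, 0.0865]
tcp_rot: [0.998, -0.062, -0.003, -0.002]
ft_force: [0.2, 0.1, -1.0]
width: 0.037
grip_force: 31.9
```

Call:
servo_tool:
  commands:
    - [0, 0, 0, 0]
    - [0, 0, 0.05, 0]
    - [0, 0, 0.03, 0]
    - [0, 0, 0, 0]

```text
time_s: 20.85
eef_pos: [0.5301, -0.15, 0.0854]
tcp_rot: [0.998, -0.062, -0.0, 0.0]
ft_force: [0.3, 0.4, -0.6]
width: 0.0371
grip_force: 31.9
```

Call:
servo_tool:
  commands:
    - [0, 0, 0.03, 0]
    - [0, 0, 0, 0]
    - [0, 0, 0, 0]

```text
time_s: 21.15
eef_pos: [0.5302, -0.15, 0.084]
tcp_rot: [0.998, -0.062, 0.0, 0.0]
ft_force: [0.4, -0.2, -1.5]
width: 0.0373
grip_force: 32.1
```

Call:
servo_tool:
  commands:
    - [0, 0, 0.04, 0]
    - [0, 0, 0.0, 0]
    - [0, 0, 0, 0]

```text
time_s: 21.45
eef_pos: [0.5308, -0.1501, 0.0839]
tcp_rot: [0.998, -0.062, 0.0, 0.0]
ft_force: [-5.0, 2.5, 12.3]
width: 0.0371
grip_force: 33.2
```

Call:
servo_tool:
  commands:
    - [0, 0, 0.04, 0]
    - [0, 0, 0.0, 0]
    - [0, 0, 0, 0]

```text
time_s: 21.75
eef_pos: [0.5318, -0.1502, 0.0836]
tcp_rot: [0.998, -0.062, 0.001, 0.0]
ft_force: [-6.1, 4.0, 20.6]
width: 0.0374
grip_force: 34.3
```

Call:
servo_tool:
  commands:
    - [-0.136, 0, 0.048, 0]
    - [-0.128, 0, 0.06, 0]
    - [-0.124, 0, 0.07, 0]
    - [0, 0, 0, 0]

```text
time_s: 22.15
eef_pos: [0.521, -0.1512, 0.0806]
tcp_rot: [0.998, -0.062, 0.012, 0.004]
ft_force: [9.2, 4.2, 29.7]
width: 0.0375
grip_force: 38.7
```

Call:
servo_tool:
  commands:
    - [-0.118, 0, 0.082, 0]
    - [-0.11, 0, 0.09, 0]
    - [-0.102, 0, 0.102, 0]
    - [-0.02, 0, 0.022, 0]
    - [0, 0, 0, 0]
    - [0, 0, 0, 0]

```text
time_s: 22.75
eef_pos: [0.5148, -0.1522, 0.0762]
tcp_rot: [0.998, -0.063, 0.024, 0.006]
ft_force: [16.4, 13.6, 72.1]
width: 0.0372
grip_force: 69.0
```

Run:
```python
from h import *
np.set_printoptions(precision=4,suppress=True)
c=cam('wrist');np.save('c3.npy',np.hstack([c[0],c[1],c[2][:,None]]));b=snap('wrist','w9r.png');snap('scene','s5r.png');s=monitor.state();p=s['eef_pos'];print(p,s['ft_force'])
G=p-[0,0,.006]
for th in(0,10,15,20,25,30,35):
    print(th,proj('wrist',G+ax(th)*.012,c),proj('wrist',G-ax(th)*.036+.024*np.r_[np.cos(np.radians(th))*ux[:2],np.sin(np.radians(th))],c))
# columns profile at u~254
col=b[:,250:258].mean(1).astype(int)
for v in range(90,340,4):print(v,col[v],end=' ')
```

```text
[ 0.5148 -0.1521  0.0761] [15.6968 13.1926 71.1669]
0 [255.4024 275.2983] [253.8269 195.4017]
10 [255.3976 279.2401] [253.9039 186.8194]
15 [255.3897 280.993 ] [253.9554 183.0341]
20 [255.3784 282.5818] [254.0161 179.6378]
25 [255.3637 283.995 ] [254.0862 176.6735]
30 [255.3459 285.2234] [254.1661 174.1876]
35 [255.3253 286.2601] [254.2562 172.2301]
90 [ 21 113  85] 94 [ 24 113  85] 98 [ 22 112  86] 102 [ 22 113  85] 106 [ 20 113  85] 110 [ 21 113  85] 114 [ 20 113  85] 118 [ 21 113  84] 122 [ 25 113  86] 126 [ 24 114  86] 130 [ 21 113  85] 134 [ 21 113  85] 138 [ 24 114  87] 142 [ 19 113  85] 146 [ 25 113  85] 150 [ 21 113  86] 154 [ 18 113  85] 158 [ 22 113  85] 162 [ 18 112  85] 166 [ 18 112  84] 170 [ 21 114  85] 174 [ 24 110  84] 178 [49 47 51] 182 [49 47 50] 186 [51 48 52] 190 [51 47 50] 194 [233 231 223] 198 [242 239 231] 202 [242 240 232] 206 [242 239 231] 210 [218 217 208] 214 [219 217 208] 218 [218 216 208] 222 [219 216 208] 226 [219 217 209] 230 [219 217 208] 234 [219 217 209] 238 [219 216 208] 242 [253 252 243] 246 [255 254 246] 250 [183 182 176] 254 [116 117 115] 258 [117 117 117] 262 [117 118 117] 266 [117 118 118] 270 [117 118 117] 274 [117 118 116] 278 [117 117 116] 282 [116 118 116] 286 [116 118 117] 290 [117 117 116] 294 [116 118 116] 298 [116 118 117] 302 [115 118 117] 306 [115 118 116] 310 [241 239 230] 314 [254 252 243] 318 [ 58 116  96] 322 [58 61 66] 326 [65 68 72] 330 [64 68 70] 334 [64 68 70] 338 [65 67 71]
```

The grip didn't let it pivot: vertical load raises the grip. I'm backing off, then trying again with a light position-limited grip and mostly sideways force.

Call:
servo_tool:
  commands:
    - [0.1, 0, -0.1, 0]
    - [0.1, 0, -0.1, 0]
    - [0.1, 0, -0.1, 0]
    - [0, 0, 0, 0]
    - [0, 0, 0, 0]
  force: 20

```text
time_s: 23.35
eef_pos: [0.5134, -0.1496, 0.076]
tcp_rot: [0.998, -0.062, 0.006, 0.002]
ft_force: [4.2, -1.1, 17.9]
width: 0.0371
grip_force: 58.5
```

Call:
servo_tool:
  commands:
    - [0, 0, -0.08, 0]
    - [0, 0, 0, 0]
    - [0, 0, 0, 0]
    - [0, 0, 0, 0]

```text
time_s: 23.75
eef_pos: [0.509, -0.1474, 0.0759]
tcp_rot: [0.998, -0.062, 0.001, 0.0]
ft_force: [0.7, 0.8, 9.6]
width: 0.037
grip_force: 56.7
```

Run:
```python
from h import *
np.set_printoptions(precision=4,suppress=True)
c=cam('wrist');b=snap('wrist','w10r.png');s=monitor.state();p=s['eef_pos'];print(p,s['ft_force'],s['grip_force'])
G=p-[0,0,.006];
g=b[:,250:258].mean(1)[:,0];e=[(v,int(g[v-1]),int(g[v+1])) for v in range(100,330) if abs(g[v+1]-g[v-1])>40];print(e)
for h in(78,74,70):
  for th in(0,5,10,20,30):
    x=np.r_[np.cos(np.radians(th))*ux[:2],np.sin(np.radians(th))]
    f=lambda l,r:proj('wrist',G+ax(th)*(l-h)/1e3+r/1e3*x,c)[1].round(1)
    print(h,th,'foot',f(0,24),'slv',f(42,24),'tubebase',f(52,19),'top+',f(90,19),'top-',f(90,-19))
```

```text
[ 0.509  -0.1474  0.076 ] [-0.457   0.4667  8.2063] 56.69480689801276
[(192, 49, 143), (193, 64, 232), (194, 143, 242), (249, 254, 191), (250, 243, 131), (251, 191, 119), (307, 136, 192), (308, 148, 227), (309, 192, 255), (317, 251, 186), (318, 228, 100), (319, 186, 65)]
78 0 foot 176.1 slv 192.4 tubebase 206.7 top+ 236.1 top- 310.0
78 5 foot 167.2 slv 188.1 tubebase 203.7 top+ 240.2 top- 309.4
78 10 foot 158.4 slv 184.2 tubebase 201.1 top+ 244.6 top- 308.5
78 20 foot 141.6 slv 177.4 tubebase 196.9 top+ 254.0 top- 305.7
78 30 foot 125.7 slv 172.5 tubebase 194.4 top+ 263.9 top- 301.9
74 0 foot 177.3 slv 194.4 tubebase 209.1 top+ 240.2 top- 315.4
74 5 foot 168.8 slv 190.7 tubebase 206.8 top+ 245.3 top- 315.2
74 10 foot 160.4 slv 187.3 tubebase 204.8 top+ 250.6 top- 314.7
74 20 foot 144.4 slv 181.7 tubebase 201.8 top+ 261.6 top- 312.6
74 30 foot 129.3 slv 178.1 tubebase 200.6 top+ 272.7 top- 309.1
70 0 foot 178.7 slv 196.5 tubebase 211.7 top+ 244.6 top- 320.9
70 5 foot 170.5 slv 193.3 tubebase 210.0 top+ 250.7 top- 321.3
70 10 foot 162.5 slv 190.6 tubebase 208.6 top+ 256.9 top- 321.1
70 20 foot 147.3 slv 186.2 tubebase 207.0 top+ 269.6 top- 319.6
70 30 foot 133.2 slv 183.9 tubebase 207.0 top+ 281.8 top- 316.5
```

Call:
servo_tool:
  commands:
    - [0, 0, 0, 0]
    - [0, 0, 0, 0]
    - [0, 0, 0, 0]
    - [0, 0, 0, 0]
  jaw: 0.45
  force: 20

```text
time_s: 24.2
eef_pos: [0.5079, -0.1469, 0.0746]
tcp_rot: [0.998, -0.062, -0.001, -0.0]
ft_force: [0.0, -0.5, 0.6]
width: 0.0472
grip_force: 0.0
```

Run:
```python
from h import *
np.set_printoptions(precision=4,suppress=True)
c=cam('wrist');b=snap('wrist','w11r.png');s=monitor.state();p=s['eef_pos'];print(p,s['ft_force'],s['grip_force'],s['width'])
m=((b.min(2)>225)).astype(np.uint8);m[:,:190]=0;m[:,320:]=0
g=b[:,250:258].mean(1)[:,0];print([(v,int(g[v-1]),int(g[v+1])) for v in range(100,330) if abs(g[v+1]-g[v-1])>40])
# mesh disc
y0=280;r=b[y0,180:330].astype(int);print([(180+i,tuple(r[i])) for i in range(0,150,3)])
for x in(.505,.509,.513):print(x,proj('wrist',[x,-.1474,.09],c),proj('wrist',[x+.0189,-.1474-.0023,.09],c))
```

```text
[ 0.508  -0.147   0.0747] [-0.4877  0.4852  0.0526] 0.0 0.046801024970496895
[(189, 51, 163), (190, 74, 235), (191, 163, 242), (244, 254, 172), (245, 231, 125), (246, 172, 119), (304, 118, 186), (305, 130, 223), (306, 186, 242), (318, 211, 100), (319, 180, 66)]
[(180, (np.int64(64), np.int64(69), np.int64(73))), (183, (np.int64(69), np.int64(70), np.int64(75))), (186, (np.int64(67), np.int64(75), np.int64(76))), (189, (np.int64(64), np.int64(65), np.int64(67))), (192, (np.int64(79), np.int64(78), np.int64(79))), (195, (np.int64(78), np.int64(80), np.int64(79))), (198, (np.int64(52), np.int64(50), np.int64(51))), (201, (np.int64(60), np.int64(56), np.int64(58))), (204, (np.int64(39), np.int64(123), np.int64(94))), (207, (np.int64(124), np.int64(177), np.int64(149))), (210, (np.int64(255), np.int64(255), np.int64(248))), (213, (np.int64(255), np.int64(255), np.int64(249))), (216, (np.int64(234), np.int64(231), np.int64(223))), (219, (np.int64(118), np.int64(119), np.int64(119))), (222, (np.int64(119), np.int64(121), np.int64(118))), (225, (np.int64(115), np.int64(117), np.int64(115))),
[... 1246 characters left out ...]
7, (np.int64(254), np.int64(253), np.int64(244))), (300, (np.int64(24), np.int64(159), np.int64(121))), (303, (np.int64(58), np.int64(67), np.int64(64))), (306, (np.int64(57), np.int64(53), np.int64(58))), (309, (np.int64(56), np.int64(54), np.int64(58))), (312, (np.int64(82), np.int64(84), np.int64(84))), (315, (np.int64(56), np.int64(60), np.int64(64))), (318, (np.int64(65), np.int64(68), np.int64(71))), (321, (np.int64(66), np.int64(68), np.int64(72))), (324, (np.int64(66), np.int64(69), np.int64(72))), (327, (np.int64(70), np.int64(72), np.int64(75)))]
0.505 [257.3747 293.6182] [257.5707 252.9138]
0.509 [256.216  285.6944] [256.3192 243.5722]
0.513 [255.0198 277.4769] [255.0313 233.9392]
```

Call:
servo_tool:
  commands:
    - [0, 0, -0.3, 0]
    - [0.05, 0, -0.31, 0]
    - [0.05, 0, 0, 0]
    - [0, 0, 0, 0]
    - [0, 0, 0, 0]

```text
time_s: 24.75
eef_pos: [0.5128, -0.1475, 0.1047]
tcp_rot: [0.998, -0.062, -0.001, -0.0]
ft_force: [-0.1, -0.3, -0.0]
width: 0.0469
grip_force: 0.0
```

Call:
servo_tool:
  commands:
    - [0, 0, 0, 0]
    - [0, 0, 0, 0]
    - [0, 0, 0, 0]
    - [0, 0, 0, 0]
    - [0, 0, 0, 0]
  jaw: 0.6
  force: 20

```text
time_s: 25.25
eef_pos: [0.5133, -0.1478, 0.1055]
tcp_rot: [0.998, -0.062, -0.0, -0.0]
ft_force: [-0.2, 1.1, -1.0]
width: 0.0369
grip_force: 20.1
```

Call:
servo_tool:
  commands:
    - [0, 0, 0.03, 0]
    - [-0.073, 0, 0.024, 0]
    - [-0.073, 0, 0.024, 0]
    - [-0.14, 0, 0.062, 0]
    - [0, 0, 0, 0]

```text
time_s: 25.75
eef_pos: [0.5046, -0.1485, 0.1044]
tcp_rot: [0.998, -0.062, 0.007, 0.003]
ft_force: [2.7, 1.1, 18.4]
width: 0.0369
grip_force: 24.1
```

```bash
cat > noz.py <<'E'
from h import *
from scipy.optimize import least_squares
np.set_printoptions(precision=4,suppress=True)
def meas(f):
    c=cam('wrist');b=snap('wrist',f);s=monitor.state();p=s['eef_pos'];print(p,s['ft_force'],s['grip_force'])
    g=b[:,250:258].mean(1)[:,0];e=[(v,int(g[v-1]),int(g[v+1])) for v in range(60,330) if abs(g[v+1]-g[v-1])>40];print(e)
    P=p-[0,0,.0205]  # pad contact centre
    for th in(0,5,10,15,20,25,30,35):
        x=np.r_[np.cos(np.radians(th))*ux[:2],np.sin(np.radians(th))]
        f=lambda l,r:proj('wrist',P+ax(th)*(l-85)/1e3+r/1e3*x,c)[1].round(1)
        print(th,'foot',f(0,24),'slv',f(42,24),'top+',f(90,19),'top-',f(90,-19))
E
python3 -c "
from noz import *;meas('w12r.png')"
```

```text
[ 0.5046 -0.1485  0.1044] [ 3.3537  1.1799 18.9069] 24.12467122077942
[(178, 50, 123), (179, 54, 224), (180, 123, 241), (226, 252, 189), (227, 243, 125), (228, 189, 114), (276, 166, 218), (277, 178, 255), (284, 255, 144), (285, 218, 133), (318, 121, 76), (319, 111, 63)]
0 foot 171.6 slv 184.2 top+ 217.7 top- 285.4
5 foot 162.6 slv 179.3 top+ 219.9 top- 284.3
10 foot 153.8 slv 174.6 top+ 222.4 top- 283.0
15 foot 145.1 slv 170.2 top+ 225.1 top- 281.4
20 foot 136.7 slv 166.3 top+ 228.1 top- 279.6
25 foot 128.4 slv 162.6 top+ 231.3 top- 277.7
30 foot 120.4 slv 159.5 top+ 234.7 top- 275.6
35 foot 112.7 slv 156.8 top+ 238.3 top- 273.3
```

Call:
servo_tool:
  commands:
    - [-0.08, 0, 0.03, 0]
    - [-0.08, 0, 0.03, 0]
    - [-0.08, 0, 0.04, 0]
    - [-0.08, 0, 0.045, 0]
    - [0, 0, 0, 0]

```text
time_s: 26.3
eef_pos: [0.4915, -0.1479, 0.1003]
tcp_rot: [0.998, -0.062, 0.01, 0.004]
ft_force: [3.1, 1.7, 32.3]
width: 0.0368
grip_force: 32.6
```

```bash
python3 -c "
from noz import *;meas('w13r.png')"
```

```text
[ 0.4915 -0.1479  0.1002] [ 3.1766  2.4941 32.3935] 32.58305490016937
[(169, 52, 115), (170, 53, 216), (171, 115, 238), (227, 243, 198), (228, 236, 126), (229, 198, 107), (275, 154, 216), (276, 172, 255), (282, 255, 196), (283, 255, 141), (284, 196, 146)]
0 foot 172.4 slv 184.8 top+ 217.8 top- 285.8
5 foot 163.4 slv 179.8 top+ 220.0 top- 284.7
10 foot 154.6 slv 175.2 top+ 222.5 top- 283.3
15 foot 145.9 slv 170.8 top+ 225.2 top- 281.8
20 foot 137.5 slv 166.8 top+ 228.2 top- 280.0
25 foot 129.2 slv 163.1 top+ 231.4 top- 278.1
30 foot 121.2 slv 160.0 top+ 234.8 top- 276.0
35 foot 113.5 slv 157.2 top+ 238.3 top- 273.7
```

Call:
servo_tool:
  commands:
    - [-0.1, 0, 0.03, 0]
    - [-0.1, 0, 0.05, 0]
    - [-0.1, 0, 0.06, 0]
    - [-0.06, 0, 0.06, 0]
    - [0, 0, 0, 0]

```text
time_s: 26.85
eef_pos: [0.4737, -0.1459, 0.0914]
tcp_rot: [0.998, -0.062, 0.009, 0.004]
ft_force: [-3.1, 4.6, 46.0]
width: 0.0371
grip_force: 43.3
```

```bash
python3 -c "
from noz import *;meas('w14r.png')"
```

```text
[ 0.4738 -0.1459  0.0914] [-4.0389  5.6676 46.006 ] 43.274710178375244
[(159, 48, 168), (160, 78, 226), (161, 168, 236), (236, 228, 155), (237, 211, 107), (238, 155, 99), (276, 109, 175), (277, 119, 227), (278, 175, 255)]
0 foot 172.3 slv 184.7 top+ 217.9 top- 285.7
5 foot 163.3 slv 179.8 top+ 220.0 top- 284.6
10 foot 154.5 slv 175.1 top+ 222.5 top- 283.3
15 foot 145.8 slv 170.7 top+ 225.2 top- 281.7
20 foot 137.3 slv 166.7 top+ 228.2 top- 280.0
25 foot 129.1 slv 163.1 top+ 231.4 top- 278.0
30 foot 121.1 slv 159.9 top+ 234.8 top- 275.9
35 foot 113.4 slv 157.2 top+ 238.4 top- 273.7
```

Call:
servo_tool:
  commands:
    - [0, 0, -0.3, 0]
    - [0, 0, -0.4, 0]
    - [0, 0, -0.6, 0]
    - [0, 0, -0.6, 0]
    - [0, 0, -0.5, 0]
    - [0, 0, 0, 0]
    - [0, 0, 0, 0]

```text
time_s: 27.6
eef_pos: [0.4655, -0.1419, 0.2012]
tcp_rot: [0.998, -0.062, 0.0, 0.0]
ft_force: [-0.1, -0.4, -0.1]
width: 0.0368
grip_force: 38.4
```

```bash
python3 -c "
from noz import *;meas('w15r.png')
b=cv2.imread('pics/w15r.png')[:,:,::-1];print([(v,tuple(map(int,b[v,252:257].mean(0)))) for v in range(90,170,3)])
d=cv2.imread('pics/w14r.png')[:,:,::-1];print([(v,tuple(map(int,d[v,252:257].mean(0)))) for v in range(90,170,3)])
for v in (150,200,225,255):
    r=b[v,180:330].astype(int).sum(1);print(v,[(180+i,int(r[i-1]),int(r[i+1])) for i in range(1,149) if abs(r[i+1]-r[i-1])>120])
"
```

```text
[ 0.4648 -0.1415  0.2001] [ 0.8124 -0.3265 -1.4371] 38.421462178230286
[(159, 44, 128), (160, 57, 216), (161, 128, 230), (235, 225, 170), (236, 213, 107), (237, 170, 95), (276, 136, 190), (277, 144, 232), (278, 190, 255), (283, 255, 157), (284, 255, 4), (285, 157, 0), (299, 0, 130), (300, 31, 177), (301, 130, 181), (306, 185, 251), (307, 210, 255), (308, 251, 194), (309, 255, 76), (310, 194, 13), (311, 76, 7), (318, 11, 54)]
0 foot 170.5 slv 183.8 top+ 218.2 top- 285.0
5 foot 161.6 slv 178.9 top+ 220.4 top- 283.8
10 foot 152.9 slv 174.3 top+ 222.9 top- 282.4
15 foot 144.3 slv 170.1 top+ 225.7 top- 280.9
20 foot 136.0 slv 166.2 top+ 228.7 top- 279.1
25 foot 127.8 slv 162.7 top+ 231.9 top- 277.1
30 foot 119.9 slv 159.6 top+ 235.3 top- 275.0
35 foot 112.3 slv 157.0 top+ 238.9 top- 272.7
[(90, (15, 98, 73)), (93, (16, 100, 75)), (96, (13, 104, 76)), (99, (13, 117, 87)), (102, (6, 126, 92)), (105, (17, 112, 82)), (108, (17, 97, 73)), (111, (16, 97, 73)), (114, (19, 97, 72)), (117, (17, 96, 71)), (120, (16, 97, 72)), (123, (16, 97, 71)), (126, (14, 96, 72)), (129, (45, 47, 49)), (132, (45,
[... 720 characters left out ...]
(153, (47, 44, 45)), (156, (48, 48, 49)), (159, (83, 81, 79)), (162, (237, 234, 226)), (165, (238, 235, 226)), (168, (237, 235, 227))]
150 []
200 [(211, 765, 602), (212, 765, 587), (291, 588, 377), (292, 532, 265), (293, 377, 252)]
225 [(213, 344, 475), (289, 578, 447), (290, 562, 282), (291, 447, 241), (319, 211, 340)]
255 [(190, 174, 404), (191, 221, 473), (203, 479, 225), (204, 394, 157), (210, 138, 276), (211, 138, 577), (212, 276, 660), (220, 654, 360), (221, 564, 289), (285, 291, 497), (286, 344, 621), (287, 497, 659), (293, 670, 531), (294, 656, 252), (295, 531, 124), (302, 162, 444), (303, 255, 480), (315, 471, 217), (316, 376, 179), (325, 172, 357), (326, 191, 573), (327, 357, 669)]
```

Run:
```python
from noz import *
c=cam('wrist');p=monitor.state()['eef_pos'];P=p-[0,0,.0205]
obs=[(0,24,127.5),(42,24,160),(90,-19,284),(90,14.6,236),(90,-14.6,277)]
def pr(q,l,r):
    th,d,e=q;x=np.r_[np.cos(np.radians(th))*ux[:2],np.sin(np.radians(th))]
    return proj('wrist',P+ax(th)*(l-85+d)/1e3+(r+e)/1e3*x,c)[1]
for o in(obs,obs[:3],[obs[0],obs[1],obs[3],obs[4]]):
    r=least_squares(lambda q:[pr(q,l,rr)-v for l,rr,v in o],[28,0,0]);print(r.x,r.fun)
```

```text
[20.5263  9.5598  8.9882] [ 0.2856 -0.3904 -0.9046  0.1296  0.8798]
[20.9871 10.0936  8.9463] [-0. -0. -0.]
[21.0663  8.066   7.848 ] [ 0.1348 -0.1903  0.1191 -0.0635]
```

```bash
cat > fit.py <<'E'
from noz import *
c0=cam('wrist');s=monitor.state();p0=s['eef_pos']
K,R0,t0=c0;C0=-R0.T@t0
def camat(p): return K,R0,-R0@(C0+np.array(p)-p0)   # tool kept its heading
def pr(p,q,l,r):
    th,fx,fz=q;a=np.radians(th);F=p*[1,1,0]+ux*fx/1e3+[0,0,fz/1e3]
    x=np.r_[np.cos(a)*ux[:2],np.sin(a)]
    return proj('wrist',F+ax(th)*l/1e3+r/1e3*x,camat(p))[1]
E
python3 - <<'E'
from fit import *
pA=np.array([.508,-.147,.0747]);ob=[(42,24,190),(90,-19,318.5),(90,14.6,245),(90,-14.6,305)]
r=least_squares(lambda q:[pr(pA,[0,q[0],0],l,rr)+q[1]-v for l,rr,v in ob],[0,0]);print('vert w11',r.x,r.fun)
b=r.x[1]
pB=np.array([.4738,-.1459,.0914]);ob=[(0,24,127.5),(42,24,160),(90,14.6,237),(90,-14.6,277)]
def f(q,w):
    th,fx,fz=q;return [pr(pB,q,l,rr)+b-v for l,rr,v in ob]+[w*(fz-24*np.sin(np.radians(th)))]
for w in(0,.5,5):
    r=least_squares(f,[25,40,10],args=(w,));print(w,r.x,r.fun)
pC=p0;ob=[(0,24,127.5),(42,24,160),(90,-19,284),(90,14.6,236),(90,-14.6,277)]
r=least_squares(lambda q:[pr(pC,q,l,rr)+b-v for l,rr,v in ob],[25,40,100]);print('now',p0,r.x,r.fun,r.x[2]-p0[2]*1e3)
E
```

```text
vert w11 [8.539  8.3081] [-0.4101 -2.2801 -0.3419  3.032 ]
0 [23.1748 40.9751  0.8275] [-0.0866  0.1224 -0.0772  0.0414 -0.    ]
0.5 [21.9253 40.9324  4.3331] [-0.1951 -0.8759 -0.5836  1.8495 -2.3142]
5 [20.4935 40.8488  8.2974] [-0.252  -2.0222 -1.2573  3.9764 -0.5253]
now [ 0.4648 -0.1415  0.2001] [ 22.1273  40.5975 111.2785] [ 0.2856 -0.3904 -0.9046  0.1296  0.8798] -88.86504378231476
```

My tipping pivoted on the wrong edge, so the nozzle is only about 22° tilted in the grip. That's enough to start it on the spigot tip. There it will self-align when released, and I can push it home. I'm moving to the stand-off position.

Call:
servo_tool:
  commands:
    - [0, -0.2, -0.265, 0]
    - [0, -0.4, -0.265, 0]
    - [0.2, -0.55, 0, 0]
    - [0.25, -0.55, 0, 0]
    - [0.25, -0.55, 0, 0]
    - [0.25, -0.55, 0, 0]
    - [0.25, -0.55, 0, 0]
    - [0.25, -0.55, 0, 0]
    - [0.25, -0.55, 0, 0]
    - [0.25, -0.5, 0, 0]

```text
time_s: 28.65
eef_pos: [0.5927, 0.0939, 0.2273]
tcp_rot: [0.998, -0.061, -0.001, -0.0]
ft_force: [0.3, -0.1, -0.3]
width: 0.0366
grip_force: 38.4
```

Call:
servo_tool:
  commands:
    - [0.287, 0, 0, 0]
    - [0, 0, 0, 0]
    - [0, 0, 0, 0]
    - [0, 0, 0, 0]

```text
time_s: 29.05
eef_pos: [0.6063, 0.0899, 0.2277]
tcp_rot: [0.998, -0.062, -0.001, -0.0]
ft_force: [-0.1, -0.2, -0.3]
width: 0.0365
grip_force: 38.4
```

Run:
```python
from noz import *
c=cam('wrist');np.save('c4.npy',np.hstack([c[0],c[1],c[2][:,None]]));b=snap('wrist','w16r.png').copy();a=snap('scene','s6r.png').copy();s=monitor.state();p=s['eef_pos'];print(p,s['ft_force'],s['grip_force'])
W=cv2.resize(b[60:320,170:340],(400,612),interpolation=3);A=cv2.resize(a[140:230,260:320],(400,600),interpolation=3)
cs=cam('scene');T=np.array([.6523,.0841,.125]);n=ax(30)
F=p+.039*ux-[0,0,.0885]
for nm,X in(('T',T),('S',T-.031*n),('F',F),('top22',F+.09*ax(22)),('top30',F+.09*ax(30))):
    print(nm,((proj('wrist',X,c)-[170,60])*400/170).round(),((proj('scene',X,cs)-[260,140])*400/60+[400,0]).round())
cv2.imwrite('pics/y.png',np.hstack([W[:600],A])[:,:,::-1])
```

```text
[0.6065 0.0897 0.228 ] [ 0.0093 -1.0174 -0.3685] 38.357221484184265
T [198. 190.] [674. 466.]
S [198. 139.] [673. 532.]
F [199. 219.] [674. 432.]
top22 [201. 455.] [681. 243.]
top30 [201. 491.] [677. 232.]
```

View pics/y.png

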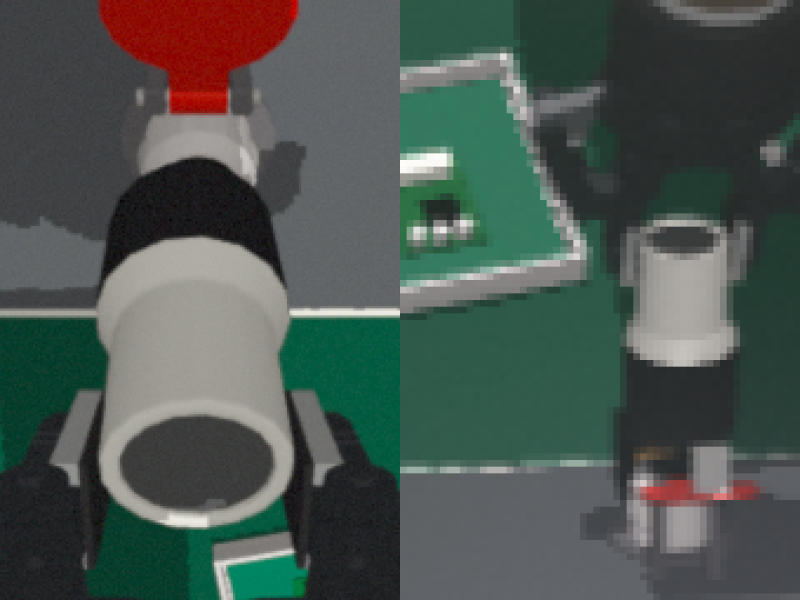

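The wrist crop shows the nozzle centred laterally over the spigot: rim spanning rows 400–527, sleeve line at 237, foot edge at 157, spigot behind at (200,150). The scene crop has the nozzle top at (683,237) and the sleeve line at 362. I'm fitting the pose to both.

Run:
```python
from noz import *
a=np.load('c4.npy');c=(a[:,:3],a[:,3:6],a[:,6]);cs=cam('scene');p=monitor.state()['eef_pos']
ob=[('wrist',0,24,126.7),('wrist',42,24,160.7),('wrist',90,19,230),('wrist',90,-19,284),('scene',90,0,175.5),('scene',42,24,194.3)]
def pr(q,n,l,r):
    th,fx,fz=q;t=np.radians(th);x=np.r_[np.cos(t)*ux[:2],np.sin(t)]
    return proj(n,p+ux*fx/1e3+[0,0,fz/1e3]+ax(th)*l/1e3+r/1e3*x,c if n=='wrist' else cs)[1]
f=lambda q:[(pr(q,n,l,r)-v)*(1 if n=='wrist' else 2) for n,l,r,v in ob]
r=least_squares(f,[25,40,-88]);print(r.x,r.fun)
r=least_squares(lambda q:f(q)[:4],[25,40,-88]);print(r.x,r.fun)
T=np.array([.6523,.0841,.125]);print('T rel tcp',(T-p)@ux*1e3,(T-p)[2]*1e3)
# direct checks of spigot top in this image from fit hole
```

```text
[ 21.1704  35.2247 -87.1872] [ 0.4975 -0.8036  0.4162  0.1625 -0.2497  1.0588]
[ 21.2734  35.2018 -87.6399] [ 0.5212 -0.7378  0.376  -0.1593]
T rel tcp 46.16445854110807 -102.95805977269559
```

Call:
servo_tool:
  commands:
    - [0.067, 0, 0.077, 0]
    - [0.05, 0, 0.0866, 0]
    - [0.05, 0, 0.0866, 0]
    - [0.05, 0, 0.0866, 0]
    - [0, 0, 0, 0]
    - [0, 0, 0, 0]

```text
time_s: 29.75
eef_pos: [0.6178, 0.0886, 0.2108]
tcp_rot: [0.998, -0.062, -0.0, -0.0]
ft_force: [0.3, 0.7, -1.0]
width: 0.0365
grip_force: 38.4
```

Call:
servo_tool:
  commands:
    - [0.05, 0, 0.0866, 0]
    - [0, 0, 0, 0]
    - [0, 0, 0, 0]

```text
time_s: 30.05
eef_pos: [0.6203, 0.0882, 0.2067]
tcp_rot: [0.998, -0.062, -0.0, 0.0]
ft_force: [-0.2, -0.3, -1.3]
width: 0.0367
grip_force: 38.4
```

Call:
servo_tool:
  commands:
    - [0.05, 0, 0.0866, 0]
    - [0, 0, 0, 0]
    - [0, 0, 0, 0]

```text
time_s: 30.35
eef_pos: [0.6226, 0.0875, 0.2019]
tcp_rot: [0.998, -0.062, -0.0, 0.0]
ft_force: [-0.0, -2.5, -2.3]
width: 0.0373
grip_force: 38.2
```

Call:
servo_tool:
  commands:
    - [0.04, 0, 0.0866, 0]
    - [0, 0, 0, 0]
    - [0, 0, 0, 0]

```text
time_s: 30.65
eef_pos: [0.6247, 0.0872, 0.1977]
tcp_rot: [0.998, -0.062, -0.0, 0.0]
ft_force: [-1.1, -4.6, -2.5]
width: 0.0366
grip_force: 38.2
```

Call:
servo_tool:
  commands:
    - [0, 0.02, 0, 0]
    - [0, 0, 0, 0]
    - [0, 0, 0, 0]

```text
time_s: 30.95
eef_pos: [0.6246, 0.0868, 0.1982]
tcp_rot: [0.998, -0.062, -0.0, -0.0]
ft_force: [-1.2, -2.0, -1.5]
width: 0.0369
grip_force: 38.2
```

Call:
servo_tool:
  commands:
    - [0, 0, 0, 0]
    - [0, 0, 0, 0]
    - [0, 0, 0, 0]
    - [0, 0, 0, 0]
    - [0, 0, 0, 0]
  jaw: 0.4

```text
time_s: 31.45
eef_pos: [0.6248, 0.0869, 0.1983]
tcp_rot: [0.998, -0.062, 0.0, -0.0]
ft_force: [0.5, 0.4, -0.5]
width: 0.0512
grip_force: 0.0
```

```bash
cat > fit2.py <<'E'
from noz import *
def run(f):
    c=cam('wrist');b=snap('wrist',f);a=snap('scene','s'+f);s=monitor.state();p=s['eef_pos'];print(p,s['ft_force'],s['width'])
    g=b[:,248:258].mean(1)[:,0];print([(v,int(g[v-1]),int(g[v+1])) for v in range(40,330) if abs(g[v+1]-g[v-1])>40])
    h=a[:,300:305].mean(1).astype(int);print([(v,tuple(h[v])) for v in range(165,225)])
    T=np.array([.6523,.0841,.125]);n=ax(30);cs=cam('scene');x=np.r_[.866*ux[:2],.5]
    for k in(15,20,23,27,31):
        S=T-k/1e3*n;q=lambda N,l,r:proj(N,S+n*l/1e3+x*r/1e3,c if N=='wrist' else cs)[1].round(1)
        print(k,'wrist foot/slv/top+/mesh+-/top-',q('wrist',0,24),q('wrist',42,24),q('wrist',90,19),q('wrist',90,14.6),q('wrist',90,-14.6),q('wrist',90,-19),'scene top, slv',q('scene',90,0),q('scene',42,24))
E
python3 -c "
from fit2 import *
run('w17r.png')"
```

```text
[0.6247 0.0868 0.1982] [ 0.195  -0.8875  0.2029] 0.05121221469987985
[(140, 148, 104), (141, 136, 43), (142, 104, 23), (180, 26, 104), (181, 42, 171), (182, 104, 180), (267, 176, 127), (268, 173, 80), (269, 127, 72), (281, 59, 162), (282, 96, 173), (284, 173, 115), (285, 159, 38), (286, 115, 3)]
[(165, (np.int64(43), np.int64(47), np.int64(46))), (166, (np.int64(43), np.int64(47), np.int64(46))), (167, (np.int64(43), np.int64(47), np.int64(46))), (168, (np.int64(43), np.int64(46), np.int64(46))), (169, (np.int64(43), np.int64(46), np.int64(46))), (170, (np.int64(43), np.int64(47), np.int64(46))), (171, (np.int64(44), np.int64(47), np.int64(47))), (172, (np.int64(43), np.int64(47), np.int64(46))), (173, (np.int64(43), np.int64(47), np.int64(46))), (174, (np.int64(43), np.int64(47), np.int64(46))), (175, (np.int64(42), np.int64(46), np.int64(46))), (176, (np.int64(42), np.int64(45), np.int64(45))), (177, (np.int64(41), np.int64(47), np.int64(46))), (178, (np.int64(37), np.int64(57), np.int64(49))), (179, (np.int64(35), np.int64(60), np.int64(51))), (180, (np.int64(36), np.int64(60), np
[... 2119 characters left out ...]
 (221, (np.int64(152), np.int64(148), np.int64(148))), (222, (np.int64(117), np.int64(115), np.int64(117))), (223, (np.int64(76), np.int64(76), np.int64(80))), (224, (np.int64(78), np.int64(79), np.int64(83)))]
15 wrist foot/slv/top+/mesh+-/top- 130.6 174.6 257.3 262.4 290.2 293.6 scene top, slv 185.2 204.3
20 wrist foot/slv/top+/mesh+-/top- 126.4 168.5 247.8 253.1 281.9 285.5 scene top, slv 186.9 205.9
23 wrist foot/slv/top+/mesh+-/top- 124.0 164.9 242.4 247.7 277.1 280.8 scene top, slv 187.9 206.9
27 wrist foot/slv/top+/mesh+-/top- 120.8 160.3 235.3 240.7 270.8 274.5 scene top, slv 189.2 208.2
31 wrist foot/slv/top+/mesh+-/top- 117.7 155.9 228.4 233.9 264.6 268.5 scene top, slv 190.5 209.6
```

```bash
cat > fit3.py <<'E'
from noz import *
T=np.array([.6523,.0841,.125])
def fitp(ob,q0=[40,30,-80]):
    c=cam('wrist');cs=cam('scene');p=monitor.state()['eef_pos']
    def pr(q,n,l,r):
        th,fx,fz=q;t=np.radians(th);x=np.r_[np.cos(t)*ux[:2],np.sin(t)]
        return proj(n,p+ux*fx/1e3+[0,0,fz/1e3]+ax(th)*l/1e3+r/1e3*x,c if n=='wrist' else cs)[1]
    r=least_squares(lambda q:[(pr(q,n,l,rr)-v)*(1 if n=='wrist' else 2) for n,l,rr,v in ob],q0)
    F=p+ux*r.x[1]/1e3+[0,0,r.x[2]/1e3];d=F-T
    print('theta,fx,fz',r.x,'res',r.fun,'\nF-T ux,z',d@ux*1e3,d[2]*1e3,'depth',-d@ax(30)*1e3,'upslope',(d@ux*.866+d[2]*.5)*1e3)
E
python3 - <<'E'
from fit3 import *
fitp([('wrist',0,24,141.5),('wrist',42,24,181),('wrist',90,14.6,268),('wrist',90,-14.6,281.5),('scene',42,24,204.3)])
fitp([('wrist',0,24,141.5),('wrist',42,24,181),('wrist',90,-19,285.5),('scene',42,24,204.3)])
E
```

```text
theta,fx,fz [  36.2554   29.9942 -104.6795] res [-2.9752  4.0283 -2.7281  2.5613  2.2823] 
F-T ux,z 2.26384947641772 -31.476461857434092 depth 28.391340327998705 upslope -13.777737282139302
theta,fx,fz [  30.2614   26.882  -105.3675] res [-0.9003  0.7501  1.5135  3.5246] 
F-T ux,z -0.8483205777230856 -32.16451996453637 depth 27.43113110095871 upslope -16.816905602576377
```

I've used all ten views, so I'm checking with numbers instead: a coarse class map of the wrist image.

```bash
cat > cls.py <<'E'
import cv2,sys,numpy as np
def show(f,y0,y1,x0,x1,sy,sx):
    b=cv2.imread(f)[:,:,::-1].astype(int)
    for v in range(y0,y1,sy):
        s=''
        for u in range(x0,x1,sx):
            r,g,bl=b[v,u];m=(r+g+bl)/3
            s+='R' if r>g+60 and r>bl+60 else 'G' if g>r+25 else 'Y' if r>bl+60 else '#' if m<40 else '%' if m<65 else '=' if m<95 else '-' if m<130 else '.' if m<175 else ' '
        print(v,s)
E
python3 -c "
from cls import *
show('pics/w17r.png',40,312,180,330,4,2)"
```

```text
40 ..........................--------.--.---------                            
44 ...........................-------.--.---------..                          
48 ...........................----------..--------...                         
52 ..........................---------------------....                        
56 .....................RRRRR----------------------RRRR.                      
60 ...................RRRRRRR----------------------RRRRRRR                    
64 ............----RRRRRRRRRR=--------------------RRRRRRRRRR...               
68 %=%%%%=%%%%%=%RRRRRRRRRRRR=--------------------RRRRRRRRRRRRR---------------
72 ===%=%%%==%%%RRRRRRRRRRRRRR--------------------RRRRRRRRRRRRRR--------------
76 %%%%%%=%%%%%RRRRRRRRRRRRRRRRRRRRRRRRRRRRRRRRRRRRRRRRRRRRRRRRR=-------------
80 %%=%%%==%%%RRRRRRRRRRRRRRRRRRRRRRRRRRRRRRRRRRRRRRRRRRRRRRRRRRR=------------
84 %%%%%=%%%%%RRRRRRRRRRRRRRRRRRRRRRRRRRRRRRRRRRRRRRRRRRRRRRRRRRRR------------
88 =%=%=%=%=%=RRRRRRRRRRRRRRRRRRRRRRRRRRRRRRRRRRRRRRRRRRRRRRRRRRRR------------
92 ===%==%=%=%YRRRRRRRRRRRRRRRRRRRRRRRRRRRRRRRRRRRRRRRRRRRRRRRRRR=-------
[... 3624 characters left out ...]
GGGGGG-   -===========%%%%%%%%%%%%%=-...GGGGGGGG######%#####
280 ####%#####GGGGGGGGGGGGG.     .-===%%%%%%%%===-......GGGGGGGGGGGG###########
284 ##########GGGGGGGGGGGGGGGGGG=--.............-GGGGGGGGGGGGGGGGGGG####%######
288 #########GGGGGGGGGGGGGGGGGGGGGGGGGGGGGGGGGGGGGGGGGGGGGGGGGGGGGGGG###%######
292 #########GGGGGGGGGGGGGGGGGGGGGGGGGGGGGGGGGGGGGGGGGGGGGGGGGGGGGGGGG#########
296 ########GGGGGGGGGGGGGGGGGGGGGGGGGGGGGGGGGGGGGGGGGGGGGGGGGGGGGGGGGG#########
300 #######GGGGGGGGGGGGGGGGGGGGGGGGGGGGGGGGGGGGGGGGGGGGGGGGGGGGGGGGGGGG########
304 ########GGGGGGGGGGGGGGGGGGGGGGGGGGGGGGGGGGGGGGGGGGGGGGGGGGGGGGGGGG#########
308 ########GGGGGGGGGGGGGGGGGGGGGGGGGGGGGGGGGGGGGGGGGGGGGGGGGGG==----=#########
```

Run:
```python
from fit3 import *
c=cam('wrist');p=monitor.state()['eef_pos'];K,R,t=c
def ang(u1,u2,v):
    d1=ray('wrist',u1,v,c)[1];d2=ray('wrist',u2,v,c)[1];return np.arccos(d1@d2)
def axisp(u1,u2,v,r):
    a=ang(u1,u2,v)/2;o,d=ray('wrist',(u1+u2)/2,v,c);return o+d*r/np.sin(a)   # cylinder silhouettes (axis ~ perpendicular)
for nm,x in(('slv150',(221,287,150,.024)),('slv164',(219.5,289.5,164,.024)),('slv176',(218.5,290,176,.024)),('tube232',(223.5,287.5,232,.019)),('tube248',(222,288.5,248,.019)),('tube264',(222,289.5,264,.019))):
    X=axisp(*x);d=X-T;print(nm,'rel T ux,y,z',(d@ux*1e3).round(1),(d@[.123,.9924,0]*1e3).round(1),(d[2]*1e3).round(1))
print('T at',proj('wrist',T,c),'hole',proj('wrist',[.6032,.0901,.0955],c),'seat',proj('wrist',T-.031*ax(30),c))
import cls
```

```text
slv150 rel T ux,y,z 12.4 -0.5 -25.6
slv164 rel T ux,y,z 4.6 -0.8 -11.5
slv176 rel T ux,y,z -2.6 -0.6 -5.6
tube232 rel T ux,y,z -29.4 -1.2 26.9
tube248 rel T ux,y,z -35.4 -1.0 36.4
tube264 rel T ux,y,z -42.6 -1.3 42.3
T at [253.3836 174.0002] hole [253.4301 227.1473] seat [253.3299 145.6276]
```

The map shows the sleeve hooked over the spigot, but the nozzle has leaned back to about 40° and is resting on the balls. I'll regrip the tube near its top, swing it upright to 30° and push it home.

Call:
servo_tool:
  commands:
    - [-0.14, 0, 0, 0]
    - [-0.14, 0, 0, 0]
    - [0, 0, 0.11, 0]
    - [0, 0, 0.11, 0]
    - [0, 0, 0, 0]
    - [0, 0, 0, 0]

```text
time_s: 32.15
eef_pos: [0.6107, 0.0884, 0.1867]
tcp_rot: [0.998, -0.062, -0.0, 0.0]
ft_force: [-0.0, 0.7, -0.7]
width: 0.0515
grip_force: 0.0
```

Call:
servo_tool:
  commands:
    - [0, 0, 0, 0]
    - [0, 0, 0, 0]
    - [0, 0, 0, 0]
    - [0, 0, 0, 0]
    - [0, 0, 0, 0]
  jaw: 0.6
  force: 20

```text
time_s: 32.65
eef_pos: [0.6109, 0.0884, 0.1872]
tcp_rot: [0.998, -0.062, 0.0, -0.0]
ft_force: [1.3, -0.0, -2.0]
width: 0.037
grip_force: 22.4
```

Call:
servo_tool:
  commands:
    - [0.07, 0, -0.05, 0]
    - [0.07, 0, -0.05, 0]
    - [0.05, 0, -0.05, 0]
    - [0, 0, 0, 0]
    - [0, 0, 0, 0]

```text
time_s: 33.15
eef_pos: [0.6202, 0.0873, 0.1948]
tcp_rot: [0.998, -0.062, -0.0, -0.0]
ft_force: [-1.3, 0.3, -1.5]
width: 0.0371
grip_force: 21.9
```

```bash
cat > sil.py <<'E'
from fit3 import *
from cls import show
def go(f,m=True):
    c=cam('wrist');snap('wrist',f);p=monitor.state()['eef_pos'];print('tcp-T',(p-T)@ux*1e3,(p-T)[2]*1e3,monitor.state()['ft_force'])
    if m: show('pics/'+f,112,312,196,312,6,2)
    K,R,t=c;n=ax(30);x=np.r_[.866*ux[:2],.5]
    for k in(20,31):
        S=T-k/1e3*n;q=lambda l,r:proj('wrist',S+n*l/1e3+x*r/1e3,c)[1].round(1)
        print(k,'foot/slv/top+/mesh+-/top-',q(0,24),q(42,24),q(90,19),q(90,14.6),q(90,-14.6),q(90,-19))
E
python3 -c "
from sil import *
go('w18r.png')"
```

```text
tcp-T -32.281515195199205 69.68268979242653 [-1.3099  1.0873 -0.9279]
112 =%%=%=%%%%=%%==%===RRRRRRRRRRRRRRRRRRR======--------------
118 %%%=%%=%=%=%==%=====%RRRRRRRRRRRRRRR%=======--------------
124 %%=%%==%%==%=..=====-RRRRRRRRRRRRRRR.======.-=------------
130 %%%=%==%=%====%=%===%RRRRRRRRRRRRRRR%%====%---------------
136 =%=%%%%%====%################################---=====%%%==
142 %=%%====%%=%#################################%-==%=%%%=%%=
148 %%%%%%%=%%%###################################=%%=%%%%%%==
154 =%=%%%%===%####################################=%==%===%==
160 ==%%=%%%%%#####################################=%%%%%%%=--
166 %%=====%=%#########%-................-%########%=%%==-----
172 ==%==%==%%###%-............................-%##%=---------
178 ----=====#%................. .................-#=---------
184 --------==......................................=---------
190 ---------.......................................----------
196 -=========......................................----------
202 %=%=%==%%%=--.................................------------
208 =%%%%%%%%%%=-.....
[... 541 characters left out ...]
---
262 #%..%%####....=%%%%%%%%%%%%%%%%%%%%%%%%%%%%=...-####%%..%#
268 ####%%####%  ...-=============%%%%%%%%%%%-....-#####%%####
274 ####%#####GGGG-.      ...----==---........-GGGGG####%#####
280 #####%####GGGGGGGGGGGGGG===GGGGGGGGGGGGGGGGGGGGG####%#####
286 #########GGGGGGGGGGGGGGGGGGGGGGGGGGGGGGGGGGGGGGGG###%#####
292 %#######GGGGGGGGGGGGGGGGGGGGGGGGGGGGGGGGGGGGGGGGGG##%#####
298 ####%=%#GGGGGGGGGGGGGGGGGGGGGGGGGGGGGGGGGGGGGGGGGG#%=%####
304 #####GGGGGGGGGGGGGGGGGGGGGGGGGGGGGGGGGGGGGGGGGGGGGGGG#####
310 ######GGGGGGGGGGGGGGGGGGGGGGGGGGGGGGGGGGGG%=--------%#####
20 foot/slv/top+/mesh+-/top- 119.6 161.3 242.1 247.7 278.4 282.1
31 foot/slv/top+/mesh+-/top- 111.0 148.7 222.2 228.1 260.6 264.6
```

Run:
```python
from fit3 import *
c=cam('wrist')
fitp([('wrist',42,24,164.5),('wrist',90,14.6,250.5),('wrist',90,-14.6,273),('wrist',90,-19,279.5)],[33,20,-80])
fitp([('wrist',0,24,133.5),('wrist',42,24,164.5),('wrist',90,14.6,250.5),('wrist',90,-14.6,273),('wrist',90,-19,279.5)],[33,20,-80])
def axisp(u1,u2,v,r):
    d1=ray('wrist',u1,v,c)[1];d2=ray('wrist',u2,v,c)[1];a=np.arccos(d1@d2)/2;o,d=ray('wrist',(u1+u2)/2,v,c);return o+d*r/np.sin(a)
for x in((219.5,285.5,142,.024),(216.5,289,160,.024),(219.5,286,214,.019),(218,288.5,238,.019),(218,289,250,.019)):
    d=axisp(*x)-T;print((d@ux*1e3).round(1),(d[2]*1e3).round(1))
```

```text
theta,fx,fz [ 34.695   43.3335 -92.9429] res [ 0.011  -0.2091  1.8259 -1.6278] 
F-T ux,z 11.051387894810315 -23.260213232255648 depth 25.669629503981497 upslope -2.059604699222091
theta,fx,fz [  29.2686   34.2296 -102.1856] res [-3.3356  4.859  -3.4999  2.4451 -0.4686] 
F-T ux,z 1.9476661521495124 -32.50292645605331 depth 29.122193084354237 upslope -14.564784340265176
13.6 -30.1
3.8 -8.7
-21.6 26.0
-30.6 39.5
-36.1 43.0
```

Call:
servo_tool:
  commands:
    - [0.06, 0, -0.02, 0]
    - [0.06, 0, 0, 0]
    - [0.04, 0, 0.04, 0]
    - [0.04, 0, 0.06, 0]
    - [0, 0, 0, 0]
    - [0, 0, 0, 0]
  force: 40

```text
time_s: 33.8
eef_pos: [0.6298, 0.0862, 0.1904]
tcp_rot: [0.998, -0.062, -0.001, -0.0]
ft_force: [-5.0, 1.8, 1.4]
width: 0.0364
grip_force: 41.0
```

Call:
servo_tool:
  commands:
    - [0.04, 0, 0.07, 0]
    - [0, 0, 0, 0]
    - [0, 0, 0, 0]

```text
time_s: 34.1
eef_pos: [0.6301, 0.0863, 0.1903]
tcp_rot: [0.998, -0.062, -0.003, 0.0]
ft_force: [-21.1, 1.3, 20.6]
width: 0.0363
grip_force: 42.9
```

Call:
servo_tool:
  commands:
    - [0.04, 0, 0.07, 0]
    - [0, 0, 0, 0]
    - [0, 0, 0, 0]

```text
time_s: 34.4
eef_pos: [0.6326, 0.086, 0.1892]
tcp_rot: [0.998, -0.062, -0.002, 0.0]
ft_force: [-25.2, 1.2, 29.6]
width: 0.0362
grip_force: 44.9
```

```bash
python3 -c "
from sil import *
go('w19r.png')"
```

```text
tcp-T -19.778118965150167 64.22045993698455 [-23.7162   0.9054  29.4824]
112 %%RRRRRRRRRRRRRRRRRRRRRRRRRRRRRRRRRRRRRRRRRRRRRRRRRRRRRR=-
118 %%%%RRRRRRRRRRRRRRRRRRRRRRRRRRRRRRRRRRRRRRRRRRRRRRRRRR=--=
124 %=%%%%RRRRRRRRRRRRRRRRRRRRRRRRRRRRRRRRRRRRRRRRRRRRRR=-----
130 %%=%%=%%%=RRRRRRRRRRRRRRRRRRRRRRRRRRRRRRRRRRRRRR=--=-----=
136 %%%%=%%%%%%%%=%%=RRRRRRRRRRRRRRRRRRRRRRRR===-------------=
142 %%%=%%%=%%%%=%%%====%RRRRRRRRRRRRRRRR%=====--==-=====%%%=%
148 %%%%%%%%%%===.-=====-RRRRRRRRRRRRRRRR-=====-.==%%=%%%%%%%=
154 %%%%%=%%%%=%###===%=%RRRRRRRRRRRRRRRR%%====###===%%==%%%%%
160 %%%%%%%=%%=%##################################%==%%=%=%%%%
166 =%%%=%=%%%%####################################%%%=%%%%%%%
172 %%%===%%%%%###########%%===-...-=%%############%%%==%%=---
178 =%=%%%%%%%#####=-........................-%####%==-------=
184 ----==%%%%##-................................-#%----------
190 -------=-%-....................................-=---------
196 ---=-=----......................................=---------
202 ======%%%=......................................----------
208 %%%%%%%%%%-....
[... 544 characters left out ...]
---
262 ##..=#####=.....=%%%%%%%%%%%%%%%%%%%%%%%%=.....=####%=.-##
268 ##########-...=%%%%%%%%%=======%%%%%%%%%%%%=...=####%#####
274 ######%###%    .=============%%%%%%%%%%%%=-...-####%######
280 ##########GGG=     ..--======%%%%%%=-......GGGGG###%######
286 #########GGGGGGGGGGG=-. .     .....-GGGGGGGGGGGGG#########
292 ######%##GGGGGGGGGGGGGGGGGGGGGGGGGGGGGGGGGGGGGGGG#########
298 #####-%#GGGGGGGGGGGGGGGGGGGGGGGGGGGGGGGGGGGGGGGGGG%%-#####
304 ######GGGGGGGGGGGGGGGGGGGGGGGGGGGGGGGGGGGGGGGGGGGGGG%#####
310 ######GGGGGGGGGGGGGGGGGGGGGGGGGGGGGGGGGGGGGGGGGGGGGG######
20 foot/slv/top+/mesh+-/top- 139.3 186.5 273.4 278.1 303.3 306.4
31 foot/slv/top+/mesh+-/top- 129.6 172.4 252.2 257.2 285.0 288.4
```

Run:
```python
from fit3 import *
b=cv2.imread('pics/w19r.png')[:,:,::-1].astype(int);g=b[:,250:257].mean((1,2));e=[(v,int(g[v-1]),int(g[v+1])) for v in range(150,300) if abs(g[v+1]-g[v-1])>22];print(e)
fitp([('wrist',42,24,172),('wrist',90,14.6,256),('wrist',90,-14.6,283),('wrist',90,-19,288)],[30,20,-80])
```

```text
[(170, 24, 57), (171, 27, 135), (172, 57, 164), (173, 135, 169), (254, 158, 100), (255, 149, 61), (256, 100, 55), (267, 57, 81), (281, 69, 121), (282, 77, 171), (283, 121, 189), (284, 171, 200), (286, 200, 157), (287, 193, 81), (288, 157, 50), (289, 81, 51)]
theta,fx,fz [ 29.8257  35.0679 -92.3837] res [ 0.0057 -0.0933  0.8091 -0.7215] 
F-T ux,z 15.289338230628864 -28.16320898183765 depth 32.03472354567591 upslope -0.8410375831942266
```

Call:
servo_tool:
  commands:
    - [0.03, 0, 0.05, 0]
    - [0, 0, 0, 0]
    - [0, 0, 0, 0]

```text
time_s: 34.75
eef_pos: [0.6381, 0.0851, 0.1858]
tcp_rot: [0.998, -0.062, 0.004, 0.0]
ft_force: [-5.8, 1.6, 15.3]
width: 0.0356
grip_force: 39.3
```

```bash
cat > m.py <<'E'
from fit3 import *
import sys
def go(f,th=30):
    snap('wrist',f);b=cv2.imread('pics/'+f)[:,:,::-1].astype(int);g=b[:,250:257].mean((1,2));print(monitor.state()['eef_pos'],[(v,int(g[v-1]),int(g[v+1])) for v in range(120,320) if abs(g[v+1]-g[v-1])>22])
    c=cam('wrist');n=ax(30);x=np.r_[.866*ux[:2],.5]
    for k in(20,26,31):
        S=T-k/1e3*n;q=lambda l,r:proj('wrist',S+n*l/1e3+x*r/1e3,c)[1].round(1)
        print(k,'slv/mesh+-/top-',q(42,24),q(90,14.6),q(90,-14.6),q(90,-19))
E
python3 -c "
from m import *
go('w20r.png')"
```

```text
[0.638  0.0851 0.1858] [(169, 50, 27), (183, 25, 53), (184, 24, 130), (185, 53, 160), (186, 130, 165), (269, 157, 113), (270, 150, 67), (271, 113, 54), (294, 68, 125), (295, 76, 168), (296, 125, 187), (297, 168, 194), (299, 194, 116), (300, 187, 57), (301, 116, 47)]
20 slv/mesh+-/top- 199.1 292.6 315.9 318.7
26 slv/mesh+-/top- 190.8 280.7 305.6 308.7
31 slv/mesh+-/top- 184.3 271.2 297.3 300.5
```

Call:
servo_tool:
  commands:
    - [0, 0, 0, 0]
    - [0, 0, 0, 0]
    - [0, 0, 0, 0]
    - [0, 0, 0, 0]
    - [0, 0, 0, 0]
  jaw: 0.4

```text
time_s: 35.3
eef_pos: [0.6355, 0.0853, 0.1807]
tcp_rot: [0.998, -0.062, -0.0, 0.0]
ft_force: [-0.0, 0.2, 0.1]
width: 0.0514
grip_force: 0.0
```

Call:
servo_tool:
  commands:
    - [0, 0, -0.3, 0]
    - [0, 0, -0.6, 0]
    - [0, 0, -0.4, 0]
    - [0, 0, 0, 0]
    - [0, 0, 0, 0]

```text
time_s: 35.8
eef_pos: [0.6359, 0.0854, 0.247]
tcp_rot: [0.998, -0.062, 0.001, 0.0]
ft_force: [-0.2, -0.7, -0.1]
width: 0.0512
grip_force: 0.0
```

```bash
python3 -c "
from m import *
go('w21r.png')
from cls import show
show('pics/w21r.png',60,200,130,300,5,2)
print(proj('wrist',[.626,.187,.134]))"
```

```text
[0.6352 0.0854 0.2456] [(161, 27, 100), (162, 39, 161), (163, 100, 171), (219, 176, 99), (220, 158, 61), (221, 99, 55), (243, 56, 120), (244, 67, 158), (245, 120, 165), (247, 165, 127), (248, 160, 81), (249, 127, 54), (250, 81, 53)]
20 slv/mesh+-/top- 170.2 233.1 257.8 261.1
26 slv/mesh+-/top- 164.7 225.5 250.7 254.0
31 slv/mesh+-/top- 160.3 219.4 244.9 248.3
60 -GGGGG---..............................................................              
65 ........................................................................             
70 ........................................................................             
75 .......................................................RRRRRRRRRRRRRR...             
80 ......................................................-----....-..--Y....            
85 ......................................................-----.....--.--....            
90 ................----==========%%==%%=====%==%=====RRRRR---......--.--RRRR------------
95 %===%%%===%%%%%%==%%%%%=%%==%%%%%%====%%%=%=%%=RRRRRRR---------------RRRRRRRR--------
100 %%%=%%%%%=%%%%=%%%%=%=
[... 1093 characters left out ...]
=%=========%%###########################%---------
165 .========------%%-----------------------------=%#####%-..............-######---------
170 --========-----=%=---------------------------==%##-......................-##=--------
175 ---===--------=-=%=---------------------------=%...........................-=--------
180 ----=-.--==--===-%%---------------------------=-............................=--------
185 ---------===--==-=%=------------=====----======............................ .--------
190 -----.--=====--=--=%%=%%=%%===%==%%=%%%%%=%=%==-.......................... .---------
195 --------==%==RRRRR======%=%=%%%======%%%%%=%===%=-.........................----------
[138.9997 221.2675]
```

The released nozzle matches the seated prediction within about half a millimetre. I'll give it one firm press on top with closed fingers to be sure.

Call:
servo_tool:
  commands:
    - [-0.06, 0, 0, 0]
    - [0, 0, 0, 0]
    - [0, 0, 0, 0]
    - [0, 0, 0, 0]
    - [0, 0, 0.2, 0]
    - [0, 0, 0.3, 0]
    - [0, 0, 0.1, 0]
    - [0, 0, 0, 0]
  jaw: 1
  force: 40

```text
time_s: 36.65
eef_pos: [0.6314, 0.0858, 0.2138]
tcp_rot: [0.998, -0.062, -0.002, 0.0]
ft_force: [-0.3, 0.6, -0.2]
width: 0.0003
grip_force: 0.0
```

Call:
servo_tool:
  commands:
    - [0, 0, 0.06, 0]
    - [0, 0, 0.06, 0]
    - [0, 0, 0.06, 0]
    - [0, 0, 0, 0]
    - [0, 0, 0, 0]

```text
time_s: 37.15
eef_pos: [0.6338, 0.0857, 0.2112]
tcp_rot: [0.998, -0.062, 0.002, 0.0]
ft_force: [-6.0, 0.2, 13.8]
width: -0.0002
grip_force: 6.8
```

Call:
servo_tool:
  commands:
    - [0.0, 0, 0.08, 0]
    - [0, 0, 0, 0]
    - [0, 0, 0, 0]

```text
time_s: 37.45
eef_pos: [0.6341, 0.0858, 0.2108]
tcp_rot: [0.998, -0.062, 0.003, 0.0]
ft_force: [-13.3, -0.4, 27.5]
width: -0.0002
grip_force: 14.0
```

Call:
servo_tool:
  commands:
    - [0, 0, -0.3, 0]
    - [0, 0, -0.5, 0]
    - [0, 0, -0.4, 0]
    - [0, 0, 0, 0]
    - [0, 0, 0, 0]

```text
time_s: 37.95
eef_pos: [0.6327, 0.0857, 0.263]
tcp_rot: [0.998, -0.062, 0.0, 0.0]
ft_force: [-0.3, -0.1, -1.0]
width: 0.0004
grip_force: 0.0
```

```bash
python3 -c "
from m import *
go('w22r.png')
from cls import show
show('pics/w22r.png',110,290,90,200,5,2)
c=cam('wrist')
print(proj('wrist',[.626,.187,.134],c),c[1],c[2])"
```

```text
[0.6321 0.0857 0.2618] [(143, 54, 31), (144, 49, 25), (153, 27, 90), (154, 35, 157), (155, 90, 173), (206, 165, 94), (207, 152, 61), (208, 94, 58)]
20 slv/mesh+-/top- 161.8 219.1 243.8 247.1
26 slv/mesh+-/top- 156.9 212.3 237.3 240.6
31 slv/mesh+-/top- 152.9 206.7 232.0 235.3
110 GGG     --------=%%%%%%=%===%%=%=%%=====%======%======%
115 GGGG    .---------==%%=%GGGGGGG========%=====%=%%=%==%%
120 GGGGG    .----------=====GGGGGG==%=========%===========
125 GGGGG-    ------------====GG=========%=%=%==%=%===%====
130 GGGGGG.    ----------==========%=-==========%==========
135 GGGGGGG.    ----------=============%%=%=========%=%%=%=
140 GGGGGGGG     ---------===========-=%%=%=====%===%===%==
145 GGGGGGGGG    .---------==========-=%%=--==-===%========
150 GGGGGGGGGG    .---------=-=======.--%%---------------==
155 GGGGGGGGGGG    ----------=======.----%=----------------
160 GGGGGGGGGGGG    ---------=======..---=%----------------
165 GGGGGGGGGGGGG    ----------==----.----==---------------
170 GGGGGGGGGGGGGG    --------==-.--=-.---===--------------
175 GGGGGGGGGGGGGGG    -------------==-----
[... 761 characters left out ...]
##%#GGGGGGGGGGGGGGGGGGGGGGGGGGGGGGG
245 GGGGGGGGGGG##############GGGGGGGGGGGGGGGGGGGGGGGGGGGGGG
250 GGGGG####################%#GGGGGGGGGGGGGGGGGGGGGGGGGGGG
255 ##########%=====%###########GGGGGGGGGGGGGGGGGGGGGGGGGGG
260 ####%%==%%%%=====%############GGGGGGGGGGGGGGGGGGGGGGGGG
265 %%======%%%%%======%##########GGGGGGGGGGG############GG
270 ==========#YYYY======#######GGGGGGG#########%%%%######G
275 =%%=====YYYYYYY========###GGG%######################%##
280 %%%===YYYYYYY======%==%#########################%%%####
285 G===YYY#YYY=====%%#########################%#%#########
[144.707  211.6299] [[-0.1234 -0.9924  0.0001]
 [-0.9567  0.119   0.2658]
 [-0.2637  0.0327 -0.964 ]] [0.1641 0.5602 0.5469]
```

The nozzle is seated: rows 154 and 207 match the prediction. The knob is at (143,212), which matches (0.626, 0.188, 0.134). Next is the damper.

Call:
servo_tool:
  commands:
    - [-0.33, -0.677, 0, 0]
    - [-0.33, -0.677, 0, 0]
    - [-0.33, -0.677, 0, 0]
    - [0, 0, 0.43, 0]
    - [0, 0, 0.43, 0]
    - [0, 0, 0.43, 0]
    - [0, 0, 0.43, 0]
    - [0, 0, 0.43, 0]
    - [0, 0, 0, 0]
    - [0, 0, 0, 0]

```text
time_s: 39.0
eef_pos: [0.5952, 0.1925, 0.1545]
tcp_rot: [0.998, -0.062, -0.001, 0.0]
ft_force: [0.3, 0.3, 0.5]
width: -0.0004
grip_force: 0.0
```

Call:
servo_tool:
  commands:
    - [0.1, 0, 0, 0]
    - [0.1, 0, 0, 0]
    - [0.1, 0, -0.03, 0]
    - [0.1, 0, -0.05, 0]
    - [0.1, 0, -0.06, 0]
    - [0.1, 0, -0.06, 0]
    - [0.1, 0, -0.05, 0]
    - [0.1, 0, -0.03, 0]
    - [0, 0, 0, 0]

```text
time_s: 39.9
eef_pos: [0.637, 0.1874, 0.1702]
tcp_rot: [0.998, -0.062, 0.001, -0.0]
ft_force: [0.0, -0.2, -1.0]
width: 0.0
grip_force: 0.0
```

Call:
servo_tool:
  commands:
    - [0.08, 0, 0, 0]
    - [0.08, 0, 0, 0]
    - [0, 0, 0, 0]

```text
time_s: 40.2
eef_pos: [0.639, 0.1873, 0.169]
tcp_rot: [0.998, -0.061, -0.007, 0.001]
ft_force: [-20.6, -0.5, 12.2]
width: 0.0002
grip_force: 10.4
```

```bash
python3 -c "
from h import *
from cls import show
np.set_printoptions(precision=4,suppress=True)
c=cam('wrist');snap('wrist','w23r.png');snap('scene','s23r.png');print(monitor.state()['eef_pos'],monitor.state()['ft_force'])
P=np.array([.5852,.0879,.05])+.0677*ux+np.array([.123,.9924,0])*.1;P[2]=.111
for t in(0,.25,.5,.75,1.):
    a=30-np.degrees(t-.5);k=P+.046*ax(a);print(t,k,proj('wrist',k,c),proj('scene',k))
def org(f,x0,x1,y0,y1):
    b=cv2.imread('pics/'+f)[y0:y1,x0:x1,::-1].astype(int);m=(b[...,0]>120)&(b[...,0]>b[...,1]*1.35)&(b[...,1]>b[...,2]*1.5);y,x=np.nonzero(m);print(f,m.sum(),np.median(x)+x0 if len(x) else 0,np.median(y)+y0 if len(x) else 0)
org('w23r.png',150,360,60,320);org('s23r.png',310,360,165,215);org('s1r.png',310,360,165,215);org('w22r.png',90,200,110,250)
show('pics/s23r.png',170,225,315,365,2,1)
"
```

```text
[0.639  0.1873 0.169 ] [-20.1571  -0.241   11.2932]
0 [0.6257 0.1836 0.1349] [263.7391 257.2384] [332.3844 195.8992]
0.25 [0.6328 0.1828 0.1439] [264.5324 253.693 ] [333.2233 195.8613]
0.5 [0.6419 0.1816 0.1508] [265.345 244.209] [334.0946 196.8159]
0.75 [0.6524 0.1803 0.1553] [266.0844 228.4316] [334.9431 198.7275]
1.0 [0.6636 0.1789 0.157 ] [266.6266 207.031 ] [335.7122 201.4929]
w23r.png 1377 256.0 212.0
s23r.png 27 337.0 201.0
s1r.png 29 334.0 195.0
w22r.png 378 143.0 211.0
170 %%%%%%%%%%%%%%%%%%%%%%%%%%%%%%%%%%%%%%%%%%GGGGGGG=
172 %%%%%%%%%%%%%%%%%%%%%%%%%%%%%%%%%%%%%%%%%==G=%====
174 %%%%%%%%=-=%%%%%%%%%%%%%%%%%%%%%%%%%%%%%%%====%%==
176 %%%==-----=%%%%%%%%%%%%%%%%%%%%%%%%%%%%%%%========
178 %%%=--=====%%%%%%%%%%%%%%%%%%%%%%%%%%%%%===%%%%%%=
180 %%%%%%%%%===%%%%%%%%%%%%%%%%%%%%%%%%%%%%==%%%%%%%%
182 %%%%%%%%%==%%%%%%%%%%%%%%%%%%%%%%%%%%%%%%%%%%%%%==
184 %%%%%%%%%%%%%%%%%%%%%%%%%%%%%%%%%%%%%%%%%%%%%==%%%
186 %%%%%%%%%%%%%%%%%%%%%%%%%%%%%%%%%%%%%%%%%%=%%%%%%%
188 %%%%%%%%%%%%%%%%%%%%%%%%%%%%%%%%%%%%%%%%%%%%%%%%%%
190 %%%%%%%%%%%%%%%%%%%%%%%%%%%%%%%%%%%%%%%%%%%%%%%%%%
192 %%%%%%%%
[... 222 characters left out ...]
%%%%%%%%=RRRRRR=%%%%%%%%%%%%%%%GGGGGGGGG
202 %%%%%%%%%%%%%%%%%%YRRRRRR=%%%%%GGG%%%%GGGGGGGGGGGG
204 G%%%%%%%%%%%%%%%%%%=YYR=%%%%%%%GGGGGGGGGGGGGGGGGGG
206 GG%%%%%%%%%%%%%%%%%=--=%%%%==%%%GGGGGGGGGGGGGGGGGG
208 ...-=----==========---==--=-..-=%GGGGGGGGGGGGGGGGG
210 ----============-==----===%==..-=%%%%GGGGGGGGGGGGG
212 ------===========---===--===-.   .%%%%GGGGGGGGGGGG
214 ---------========--====-=%=====   .%%%%GGGGGGGGGGG
216 ------==========================...-=%%%GGGGGGGGGG
218 -----============================-..-=%%%GGGGGGGGG
220 ------====---=====================-...-%%%%GGGGGGG
222 ---------------====================-...-%%%GGGGGGG
224 ---------------======GGGG============....=%%%GGGGG
```

The lever is against its stop (20 N), and the knob's pixels match 1.0 rad. I'm backing off, rising clear, and checking everything once more.

Call:
servo_tool:
  commands:
    - [-0.3, 0, 0, 0]
    - [-0.4, 0, 0, 0]
    - [-0.2, 0, -0.4, 0]
    - [-0.4, 0, -0.8, 0]
    - [-0.6, 0, -0.6, 0]
    - [-0.6, 0, 0, 0]
    - [0, 0, 0, 0]
    - [0, 0, 0, 0]

```text
time_s: 41.1
eef_pos: [0.5197, 0.2021, 0.2595]
tcp_rot: [0.998, -0.062, 0.0, 0.0]
ft_force: [0.5, -0.8, -0.2]
width: 0.0002
grip_force: 0.0
```

```bash
python3 -c "
from h import *
np.set_printoptions(precision=4,suppress=True)
c=cam('wrist');w=snap('wrist','w24r.png');a=snap('scene','s24r.png');snap('top','t24r.png');s=monitor.state();print(s['time_s'],s['eef_pos'],s['ft_force'])
P=np.array([.5852,.0879,.05])+.0677*ux+np.array([.123,.9924,0])*.1;P[2]=.111
for t in(.9,1.):
    k=P+.046*ax(30-np.degrees(t-.5));print(t,k,proj('wrist',k,c),proj('scene',k),proj('top',k))
def org(f,x0,x1,y0,y1):
    b=cv2.imread('pics/'+f)[y0:y1,x0:x1,::-1].astype(int);m=(b[...,0]>120)&(b[...,0]>b[...,1]*1.35)&(b[...,1]>b[...,2]*1.4)&(b[...,1]>60);n,l,st,ce=cv2.connectedComponentsWithStats(m.astype(np.uint8));print(f,[(int(q[4]),(d+[x0,y0]).round(1)) for q,d in zip(st[1:],ce[1:]) if q[4]>8])
org('w24r.png',130,400,0,250);org('s24r.png',310,360,165,215);org('t24r.png',175,215,125,175)
print('pin top',proj('wrist',[.521,.2915,.107],c),proj('scene',[.521,.2915,.107]),'drv',proj('scene',[.5,.347,.108]))
S=np.array([.6523,.0841,.125])-.031*ax(30)
for l in (42,90): print('noz',l,proj('scene',S+ax(30)*l/1e3),proj('top',S+ax(30)*l/1e3))
d=cv2.absdiff(cv2.imread('pics/s1r.png'),cv2.imread('pics/s24r.png')).max(2);m=cv2.morphologyEx((d>50).astype(np.uint8),cv2.MORPH_OPEN,np.ones((3,3)));n,l,st,ce=cv2.connectedComponentsWithStats(m)
print([tuple(map(int,q)) for q in st[1:] if q[4]>25])
from cls import show
show('pics/s24r.png',160,235,280,375,3,1)
"
```

```text
41.25 [0.5203 0.2018 0.2591] [ 0.3037  0.7477 -0.6508]
0.9 [0.6591 0.1795 0.1566] [261.3927  16.2605] [335.4176 200.2937] [190.7104 143.896 ]
1.0 [0.6636 0.1789 0.157 ] [261.3827  10.5568] [335.7122 201.4929] [190.8936 142.4258]
w24r.png [(333, array([254. ,  18.6]))]
s24r.png [(40, array([336.3, 200.8]))]
t24r.png [(32, array([189.5, 144.5]))]
pin top [162.5229 195.1079] [354.7132 171.3436] drv [369.3693 164.0817]
noz 42 [301.11   206.3173] [222.0446 149.2146]
noz 90 [301.3146 190.5467] [220.0973 153.5277]
[(21, 0, 34, 13, 244), (74, 0, 31, 17, 423), (302, 0, 40, 18, 290), (346, 0, 9, 15, 88), (58, 5, 13, 9, 83), (255, 7, 35, 27, 526), (42, 8, 13, 23, 172), (291, 11, 10, 10, 59), (329, 17, 8, 5, 35), (346, 20, 15, 12, 104), (208, 27, 17, 30, 273), (311, 26, 71, 74, 2619), (43, 35, 12, 16, 130), (227, 34, 7, 16, 83), (264, 37, 12, 12, 116), (58, 47, 10, 8, 50), (47, 53, 37, 32, 685), (254, 56, 6, 6, 32), (255, 58, 25, 24, 179), (242, 75, 23, 25, 330), (224, 110, 9, 10, 58), (179, 165, 11, 6, 49), (293, 190, 16, 25, 308), (151, 192, 16, 21, 243), (331, 192, 10, 13, 87), (342, 207, 8, 
[... 1852 characters left out ...]

214 ------------=%%%RRRRRRRRRRRRRRRRR=--------------==--.-====--======...-%%%%%%%%%%%%%%%GGGGGGGGGG
217 ------------=%%%%===%%%%%%=-=%=------------------===--------======--   .=%%%%%%%%%%%%%%%GGGGGGG
220 ------------==%%%===%%%%%%===----------------------===------=--------.   .=%%%%%%%%%%%%%%%GGGGG
223 --------------==-============--------------------------GGGGG-----------.   -=%%%%%%%%%%%%%%%GGG
226 ------------------==============--------------------------------------..-    -=%%%%%%%%%%%%%%GG
229 ------------------===============----...........                               -%%%%%%%%%%%%%GG
232                          ......                                                 =%%%%%%%%%%%%%%
```

```bash
python3 -c "
from h import *
np.set_printoptions(precision=4,suppress=True)
def org(f,x0,x1,y0,y1):
    b=cv2.imread('pics/'+f)[y0:y1,x0:x1,::-1].astype(int);m=(b[...,0]>110)&(b[...,0]>b[...,1]*1.3)&(b[...,1]>b[...,2]*1.3)&(b[...,1]>60);n,l,st,ce=cv2.connectedComponentsWithStats(m.astype(np.uint8));i=1+np.argmax(st[1:,4]);return ce[i]+[x0,y0]
A=[('scene',*org('s1r.png',322,345,185,204)),('top',*org('t1r.png',175,200,150,165))];B=[('scene',*org('s24r.png',322,350,190,210)),('top',*org('t24r.png',175,205,130,155))]
print(A,B);a,ra=tri(A);b,rb=tri(B);print(a,ra,b,rb,(b-a)@ux,(b-a)[2]);ch=np.hypot((b-a)@ux,(b-a)[2]);print('chord',ch,'angle',2*np.arcsin(min(1,ch/.092)),'dir',np.degrees(np.arctan2((b-a)[2],(b-a)@ux)))
"
```

```text
[('scene', np.float64(333.7714285714286), np.float64(195.42857142857142)), ('top', np.float64(189.13888888888889), np.float64(156.38888888888889))] [('scene', np.float64(336.3809523809524), np.float64(200.9047619047619)), ('top', np.float64(189.5), np.float64(144.5))]
[0.625  0.1875 0.1353] [np.float64(0.0004642014924996474), np.float64(0.00046420149249965447)] [0.6583 0.1836 0.1521] [np.float64(0.0003098707698148443), np.float64(0.00030987076981486833)] 0.03357249433897885 0.01676329758453851
chord 0.03752493200591524 angle 0.8402611928131801 dir 26.533709475639863
```

```bash
python3 -c "
from rig import finish_job
print(finish_job())"
```

```text
the job is handed in; nothing more can be done
None
```

Job handed in at about 41 s: the cap sprang open, the pin is back in its hole, the nozzle is home on the spigot, and the damper was then pushed to its open stop. After the picture limit these were checked only by image measurements and forces, and I didn't re-measure the items to be left alone, though the arm was never near them.

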